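Load the hanging boards into the tester

ROBOT

A 7-joint arm with a two-finger parallel gripper is mounted at the origin on the work surface. World frame = base frame: x ahead of the robot, y to its left, z up, the work surface at z = 0. Lengths are in m, angles in rad, forces in N, time in s.
With the tool pointing down it reaches from about 0.4 to 0.85 m from the base axis. Payload 10.4 kg.
Tool frame: the origin (TCP) lies between the finger pads; the fingertips stand 25 mm ahead of it and the grasp point (between the pads) lies 6 mm ahead of it; x points along the fingers, y is the direction in which the jaws open and shut, and the axes are right-handed (so a half turn about x gives the same grasp; the last joint's range is limited). The gripper opens to 87 mm and grips with 3 to 60 N. Pads are 19 mm wide; open, the fingers measure 117 mm over their backs; the gripper's body (75 mm by 190 mm) begins 51 mm behind the grasp point.
Start: joints at [1.322, 0.332, -0.065, 1.46, 0.022, 1.35, -0.088], TCP at [0.14, -0.609, 0.248] pointing down, gripper open.
Joint ranges: [-2.6, 2.6], [-0.5, 2.12], [-1.47, 1.34], [0.16, 2.42], [-1.27, 4.41], [0.06, 2.06], [-2.6, 2.6]. Speed limits (rad/s): [2.22, 2.22, 2.79, 2.79, 3.14, 3.14, 3.14].

INTERFACE

Orientations are given as a unit quaternion [x, y, z, w].
In Python, from bench import r gives the robot as it stands.
- The arm moves only by the shell command python3 -m pendant 'ROWS' [FORCE]. ROWS is JSON, a list of rows, each an object with "translation": the shift along the world's x, y, z in cm, a list of three; "angular": the turn, a rotation vector about the world's x, y, z in degrees, a list of three; "hand": the opening, from -1 (shut) to 1 (fully open). In form: [{"translation": [dx, dy, dz], "angular": [wx, wy, wz], "hand": hand}, ...]. A call has 1 to 20 rows; each row shifts and turns the commanded pose from where the row before left it; what a row does not reach is not made up. A row lasts 1/10 s, in which the tool goes at most 50 mm and 8.59 degrees, less where a joint would pass 70% of its speed; a pose out of reach is approached as far as the arm can. A call is refused whole if a number of a shift passes 5 or a number of a turn 8.59, either way. A call with a gripper value outside its range is refused whole. The fingers move at their own pace and stop on an object; FORCE is the grip in N (left out, the last holds). Time passes only in rows, so rows that do not move let the fingers close. It gives the time, the measured TCP pose, the force and the opening at its end, in the units of the state.
- r.read_state(): the state, without advancing time (a new reading comes with each control period).
- r.camera(name): name is "side" or "top" or "wrist"; returns the picture (480x640x3 uint8, red, green, blue); there is no depth.
- r.camera_info(name): a dict with "fx", "fy", "cx", "cy" (pixels), "distortion" ([k1, k2, p1, p2, k3] as OpenCV has them; the pictures are not rectified), "rvec" (rotation vector, rad) and "tvec" (3), from world to camera coordinates, as OpenCV has them; the wrist camera has in their place "mount" (4x4, takes a point from camera to tool coordinates, whose origin is the TCP and whose axes are the tool frame's). Camera axes: x right, y down, z forward; pixel columns grow to the right and rows downward; lengths in m; the calibration is good to about 2 mm. A picture is of the moment at which its call begins: read the wrist's pose just before it. camera_info takes no time and is no camera call.
- r.close_job(): hands the job in, once; it reports no verdict.
Trained networks look in the newest picture that a camera, given by its name, has taken for a name from the list of things; names that differ only in an ending like _2 or _b are one class to them, and where a whole thing is asked for, a point or a joint stands for the part that bears it (a point fixed in the world has none). Each returns a list of dicts, best first, with "confidence" (0 to 1); they miss things now and then, are a little off and sometimes report something else, mostly with a low value. They report only what shows in the picture. A call takes as long as a camera call. They do not tell look-alikes from the thing itself.
- r.find_in(camera, name): "point" ([row, column] in pixels, amid what is visible of it).
- r.mark_of(camera, name): "point" ([row, column] in pixels: a listed point, or the origin of a listed thing).
The state is a dict: "time": time; "joint_positions": joint angles; "joint_vel": joint speeds; "joint_torque": joint torques, N m; "ee_pos": TCP position; "eef_rot": TCP orientation; "ft_force": force on the tool from outside, world axes, zero at the start; "torque": the same for the moment, N m; "width": finger opening in m.
Only numpy, scipy, OpenCV 4.12 (cv2) and the standard library are available. Lean on these libraries where they do the work, as an engineer would, in place of code of your own. Each camera call takes 0.05 s, during which the arm holds its last target.

TASK

Raise the tester's clear cover all the way back, lift every circuit board that hangs on the stand off its hook and lower it, not drop it, fully home into any free slot of the tester, then lower the cover gently onto its stop. Last, stand the steel weight on the mark in the middle of the closed cover to hold it down. Leave the other things on the bench where they are.

Things in the scene. Friction and masses are not known exactly. Their poses are not given: they have to be found in the camera images.
- tester: board tester fixed to the bench: grey plastic block 210 (its x) x 134 (its y) x 60 mm high, with four straight slots cut in its top. Origin: centre of its underside on the bench. Its x runs along the row of slots, its y along each slot (towards the cover's hinge), z up. Its position and yaw vary
- cover (a joint): angle of the tester's clear cover (rad): 0 = down on its stop, 1.85 = all the way back on its stop; starts between 0 and 0.35. A stiff hinge (0.4 N m, cover 0.35 kg) holds it at any angle; it runs along the tester's x at its +y edge. The cover is a hood 210 x 134 x 64 mm high, open below, 60 mm high inside above the block's top
- cover_grip (a point): middle of the cover's steel handle bar (10 mm diameter, 130 mm long, parallel to the hinge), on the side away from the hinge, 34 mm out from the cover's panel (29 mm free), held by brackets 55 mm either side of this point. When down it is 168 mm from the hinge line horizontally and 45 mm above it; it moves on an arc about cover_hinge
- cover_hinge (a point): middle of the hinge line, on the tester's top +y edge, 60 mm above the bench; x axis = tester's x = the hinge line
- cover_mark (a point): centre of the cover's flat top (210 x 134 mm), marked by a 50 mm dark rubber square on a 70 mm metal plate; on the top surface, z is the surface normal (up when the cover is down, 124 mm above the bench)
- stand: fixed dark steel stand: a rail along its y, 168 mm high, with four hooks at its y = 138, 46, -46, -138 mm, each two level 6 mm prongs 60 mm apart that point to its -x (to the robot), tops 170 mm above the bench, ends 95 mm in front of the rail and turned up to 183 mm. Origin: under the rail's middle, on the bench. Position and yaw vary
- board0: green circuit board 5 (its x) x 44 (y) x 80 (z) mm, 90 g, with a white crossbar on top, 8 x 76 x 16 mm high. Origin: centre of its lower edge; z up; crossbar's middle 88 mm above it. Hangs upright, crossbar across a hook's prongs, 70 mm in front of the rail. Take the crossbar's middle from above, closing along its x. Two to four hang there, alike; None if absent
- board1: another board, same as board0; None if absent
- board2: another board, same as board0; None if absent
- board3: another board, same as board0; None if absent
- slot0 (a point): middle of the floor of a slot, 15 mm above the bench; the slot is 11 mm wide (its x) x 56 mm long (its y) x 45 mm deep, open at the top; slots are 48 mm apart along the tester's x; a board fully home stands on this floor with its origin here, its y along the slot, facing either way
- slot1 (a point): same, slot 1
- slot2 (a point): same, slot 2
- slot3 (a point): same, slot 3
- weight: loose steel hold-down weight, 0.45 kg: round base 52 mm diameter x 30 mm high, with a knob 26 mm in diameter from 44 to 64 mm above its underside. Origin: centre of its underside, z up. Stands on the bench in front of the stand
- mouse: black computer mouse, 100 x 60 x 32 mm; bystander. Origin: centre of its underside
- flux_bottle: small red bottle, 36 mm diameter, 85 high; bystander. Origin: centre of its underside
- solder_reel: grey reel standing on its flange, 56 mm diameter, 44 high; bystander. Origin: centre of its underside
- note_pad: pale pad of notes, 76 x 76 x 14 mm; bystander. Origin: centre of its underside
- parts_bin: black open bin, 90 x 110 x 35 mm, under the hanging boards; bystander. Origin: centre of its underside
- screw_pot: aluminium pot, 56 mm diameter, 45 high; bystander. Origin: centre of its underside
- driver: screwdriver with black handle, 170 mm long; bystander. Origin: centre of its underside, lying flat
Things that resemble listed ones, but are neither listed nor needed, are in the scene too. What is shaped like the board0 but red is not meant. What is shaped like the weight but pink is not meant.

How it is judged:
By the outcome, as a careful person would: the job done as asked, in the order asked, and still so for the second after the job is handed in, with the robot touching nothing.
Of board0, board1, board2, board3 only 2 to 4 are there at a start; the rules pass over those that are not, and their reading is None.
At some moment in a run one of weight may be knocked a few centimetres aside while the robot is not near it.
It also fails if it takes over 210 s, if anything falls off the work surface, if the arm or the gripper's body presses on something with over 40 N, if the wrist force passes 120 N, or if a joint passes its speed limit or range.

## Working session

There is one attempt and no reset: what is moved stays moved. The work goes in short steps, Python scripts to look and compute and a shell command to move; the robot and the scene stay as the last step left them, time stands still between calls to the robot, and variables do not carry over. Pictures are saved under pics/ and viewed, and the job is handed in when it is done.

```bash
ls -la; mkdir -p pics
python3 - <<'E'
from bench import r
import cv2
s=r.read_state(); print(s)
for n in ["side","top","wrist"]:
    im=r.camera(n); cv2.imwrite(f"pics/{n}0.png",im[:,:,::-1]); 
    i=r.camera_info(n); print(n,i)
E
```

```text
total 12
drwxr-xr-x  3 agent agent 4096 Dec  6 22:16 .
drwxr-xr-x 23 root  root  4096 Dec  6 22:16 ..
drwxr-xr-x  2 agent agent 4096 Dec  6 22:16 pics
{'time': 0.0, 'joint_positions': array([ 1.32239334,  0.33284781, -0.06467637,  1.46094241,  0.02162983,
        1.34991149, -0.08849284]), 'joint_vel': array([-0.00024528, -0.00085887, -0.00025024, -0.00097034, -0.00047418,
       -0.00140734,  0.00111421]), 'joint_torque': array([-7.08569914e-04, -6.23262906e+01,  2.42872996e-02, -3.89899814e+01,
       -6.12156163e-02,  3.97146447e-02,  9.48842080e-05]), 'ee_pos': array([ 0.13982351, -0.60879402,  0.24676838]), 'eef_rot': array([-0.70251174, -0.08015919,  0.70269675, -0.07917731]), 'ft_force': array([-0.02522681, -0.06450306, -0.34050622]), 'torque': array([-0.01476356, -0.02291485,  0.03825506]), 'width': 0.08692086453044379}
side {'fx': 511.99101443497153, 'fy': 511.99101443497153, 'cx': 322.53359245963566, 'cy': 233.99144734152918, 'distortion': array([0.04450146, 0.        , 0.        , 0.        , 0.        ]), 'rvec': array([ 0.49295994, -2.81870646,  0.94790981]), 'tvec': arr
[... 194 characters left out ...]
  0.        ,  0.        ,  0.        ]), 'rvec': array([ 2.19232934, -2.17398622,  0.08624473]), 'tvec': array([0.03202021, 0.54559244, 1.67478229])}
wrist {'fx': 369.90825564439984, 'fy': 369.90825564439984, 'cx': 319.57303203389364, 'cy': 241.27806984661757, 'distortion': array([-0.04290769,  0.        ,  0.        ,  0.        ,  0.        ]), 'mount': array([[-5.94078137e-04, -2.86214759e-01,  9.58165309e-01,
        -1.36717240e-01],
       [ 9.99999804e-01, -3.57936293e-04,  5.13096609e-04,
        -1.53130165e-03],
       [ 1.96106316e-04,  9.58165426e-01,  2.86214916e-01,
        -7.85237564e-02],
       [ 0.00000000e+00,  0.00000000e+00,  0.00000000e+00,
         1.00000000e+00]])}
```

View pics/side0.png

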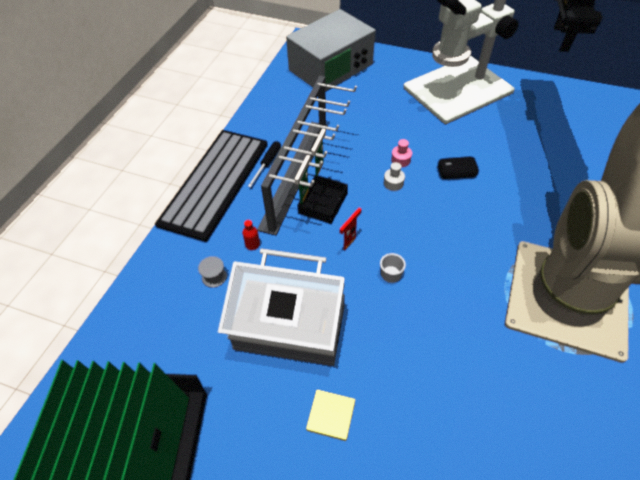

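View pics/top0.png

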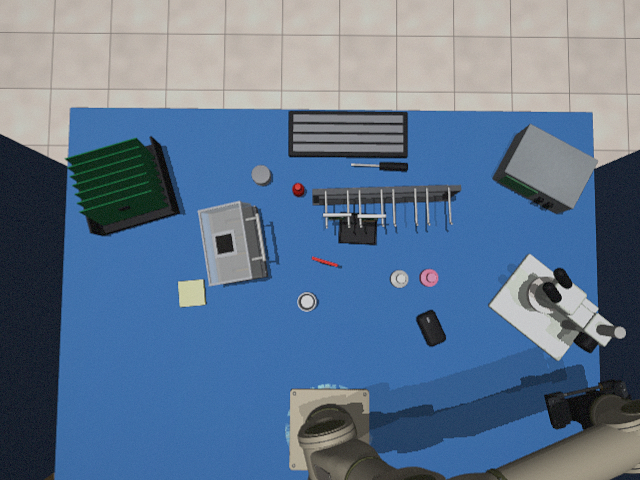

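View pics/wrist0.png

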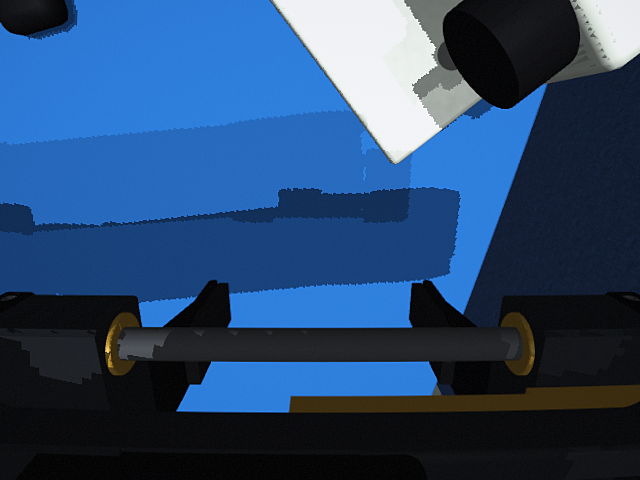

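```bash
cat > h.py <<'E'
from bench import r
import numpy as np, cv2
from scipy.spatial.transform import Rotation as R
def K(i): return np.array([[i['fx'],0,i['cx']],[0,i['fy'],i['cy']],[0,0,1.]])
def cam(n,s=None):
    i=r.camera_info(n)
    if n!='wrist':
        Rm=R.from_rotvec(i['rvec']).as_matrix(); t=i['tvec']
    else:
        s=s or r.read_state()
        T=np.eye(4);T[:3,:3]=R.from_quat(s['eef_rot']).as_matrix();T[:3,3]=s['ee_pos']
        M=np.linalg.inv(T@i['mount']);Rm=M[:3,:3];t=M[:3,3]
    return K(i),i['distortion'],Rm,t
def proj(n,P,s=None):
    k,d,Rm,t=cam(n,s)
    return cv2.projectPoints(np.atleast_2d(np.array(P,float)),cv2.Rodrigues(Rm)[0],t,k,d)[0].reshape(-1,2)  # col,row
def atz(n,uv,z,s=None):
    k,d,Rm,t=cam(n,s)
    p=cv2.undistortPoints(np.array([[uv]],float),k,d)[0,0]
    ray=Rm.T@np.array([p[0],p[1],1.]);c=-Rm.T@t
    return c+ray*(z-c[2])/ray[2]
def ray(n,uv,s=None):
    k,d,Rm,t=cam(n,s)
    p=cv2.undistortPoints(np.array([[uv]],float),k,d)[0,0]
    v=Rm.T@np.array([p[0],p[1],1.]);return -Rm.T@t,v/np.linalg.norm(v)
def tri(rs):
    A=np.zeros((3,3));b=np.zeros(3)
    for c,v in rs:
        M=np.eye(3)-np.outer(v,v);A+=M;b+=M@c
    x=np.linalg.solve(A,b);return x,[np.linalg.norm((np.eye(3)-np.outer(v,v))@(x-c)) for c,v in rs]
def snap(n,f,crop=None,sc=1):
    im=r.camera(n)
    if crop: a,b,c,d=crop; im=im[b:d,a:c]
    if sc!=1: im=cv2.resize(im,None,fx=sc,fy=sc,interpolation=cv2.INTER_CUBIC)
    cv2.imwrite(f"pics/{f}.png",im[:,:,::-1])
E
python3 - <<'E'
from h import *
snap('top','t1',(185,165,475,345),2.7)
snap('side','s1',(180,70,430,370),2)
E
```

```text
(no output)
```

View pics/t1.png

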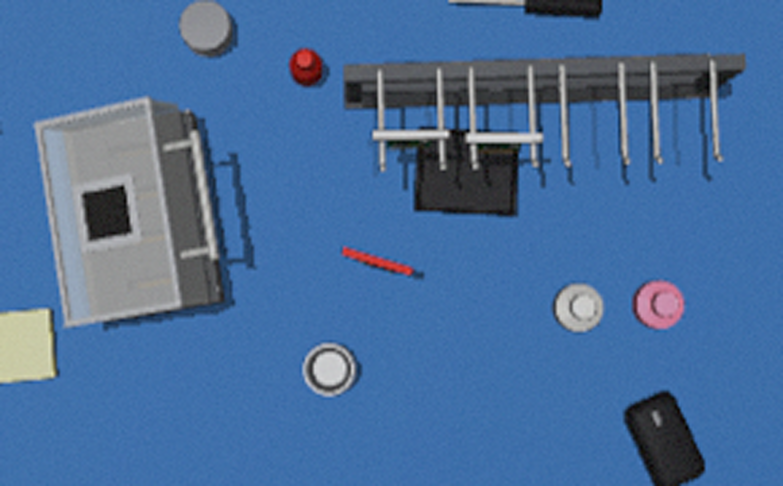

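View pics/s1.png

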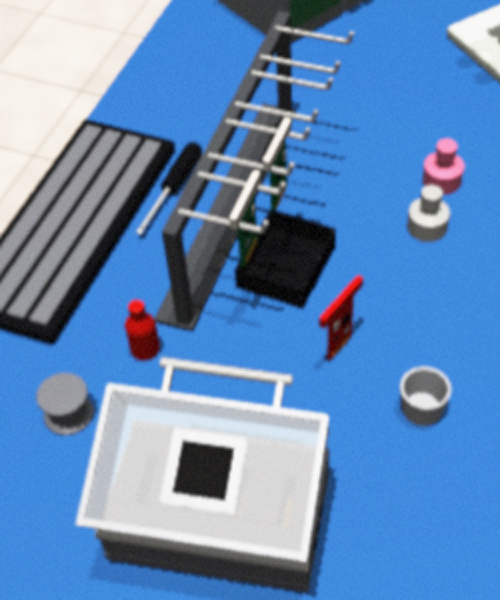

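Run:
```python
from h import *
for c in ['top','side']:
    r.camera(c)
    for n in ['tester','cover_grip','cover_hinge','cover_mark','stand','board0','weight','slot0','slot1','slot2','slot3']:
        print(c,n,[(np.round(d['point'][::-1],1).tolist(),round(d['confidence'],2)) for d in r.mark_of(c,n)][:6])
print(r.read_state()['time'])
```

```text
top tester [([238.7, 246.0], 0.68)]
top cover_grip [([260.2, 237.3], 0.59)]
top cover_hinge []
top cover_mark [([226.1, 243.4], 0.67), ([355.9, 230.4], 0.58), ([367.0, 222.5], 0.41)]
top stand [([383.4, 202.9], 0.57), ([300.5, 192.1], 0.16)]
top board0 [([335.8, 219.1], 0.69), ([370.5, 221.3], 0.54), ([325.5, 264.1], 0.54), ([262.7, 173.7], 0.4)]
top weight [([427.5, 277.7], 0.77), ([402.6, 279.4], 0.76)]
top slot0 [([246.1, 267.9], 0.63)]
top slot1 [([246.1, 267.9], 0.63)]
top slot2 [([246.1, 267.9], 0.63)]
top slot3 [([246.1, 267.9], 0.63)]
side tester [([290.2, 324.9], 0.69), ([391.2, 183.0], 0.58), ([394.0, 274.5], 0.41)]
side cover_grip [([290.6, 255.4], 0.86)]
side cover_hinge [([278.1, 343.7], 0.8)]
side cover_mark [([279.7, 305.6], 0.91)]
side stand [([299.2, 178.4], 0.83)]
side board0 [([317.0, 167.8], 0.85), ([349.3, 243.8], 0.59), ([456.5, 170.5], 0.42), ([393.0, 178.6], 0.33)]
side weight [([400.3, 160.9], 0.55), ([282.5, 305.9], 0.31)]
side slot0 []
side slot1 []
side slot2 []
side slot3 []
1.45
```

```bash
cat > fit.py <<'E'
from h import *
from scipy.optimize import least_squares
def cov(p,q):
    x,y,yaw,a=p; X,v,h=q
    yy=67+(-v*np.cos(a)+h*np.sin(a)); zz=60+v*np.sin(a)+h*np.cos(a)
    c,s=np.cos(yaw),np.sin(yaw)
    return [x+(c*X-s*yy)/1e3,y+(s*X+c*yy)/1e3,zz/1e3]
E
python3 - <<'E'
from fit import *
g=[(105,134,64),(-105,134,64),(-105,0,64),(105,0,64)]
obs=[('top',(105,0,64),(199.8,211.3)),('top',(105,134,64),(239.8,202)),('top',(-105,134,64),(251.7,277.2)),('top',(-105,0,64),(209,285.4)),
('side',(105,134,64),(234,262.5)),('side',(-105,134,64),(343.5,276.5)),('side',(-105,0,64),(334,351)),('side',(105,0,64),(220,331)),
('top',(65,168,45),(255.4,205.7)),('top',(-65,168,45),(263.9,260.6)),('side',(65,168,45),(261.5,251.5)),('side',(-65,168,45),(325,259.5)),
('side',(0,67,64),(279.7,305.6)),('side',(0,168,45),(290.6,255.4))]
def f(p): return np.concatenate([proj(c,cov(p,q))[0]-uv for c,q,uv in obs])
s=least_squares(f,[0.5,0.27,0.1,0.1],loss='soft_l1')
print(s.x,np.round(f(s.x).reshape(-1,2),1).tolist())
p=s.x
print('grip',cov(p,(0,168,45)),'mark',cov(p,(0,67,64)))
# stand: rail; boards crossbars ends in top crop at z~.178
for u in [(373,135),(450,134),(467,138),(543,138)]: print('bar end',atz('top',(185+u[0]/2.7,165+u[1]/2.7),.178))
for u in [(380,68),(440,68),(472,67),(531,66),(561,66),(622,65),(653,64),(712,59)]: print('prongroot',atz('top',(185+u[0]/2.7,165+u[1]/2.7),.170))
print('weight',atz('top',(185+585/2.7,165+308/2.7),.064),atz('top',(185+578/2.7,165+308/2.7),.015))
print('red',atz('top',(185+345/2.7,165+251/2.7),.088),atz('top',(185+412/2.7,165+272/2.7),.088))
E
```

```text
[0.53276497 0.26829898 0.17968321 0.34965444] [[-2.5, 0.4], [-0.3, -0.4], [0.3, 0.6], [0.1, 0.4], [0.1, -0.1], [-0.8, 0.8], [-2.0, -1.0], [-1.1, 1.6], [0.7, 8.2], [-0.0, 0.2], [-1.8, -0.7], [0.1, 0.1], [1.7, -0.9], [1.6, -0.3]]
grip [np.float64(0.5462436443340954), np.float64(0.19409447208540295), np.float64(0.15982939598094417)] mark [np.float64(0.528122097020795), np.float64(0.2938595049439542), np.float64(0.14307983653288697)]
bar end [0.60654304 0.02287617 0.178     ]
bar end [ 0.60821247 -0.05406803  0.178     ]
bar end [ 0.60433552 -0.07107205  0.178     ]
bar end [ 0.60499173 -0.14703844  0.178     ]
prongroot [0.67557485 0.01624955 0.17      ]
prongroot [ 0.67610329 -0.04422648  0.17      ]
prongroot [ 0.6774041  -0.07648342  0.17      ]
prongroot [ 0.67894513 -0.13597721  0.17      ]
prongroot [ 0.67921162 -0.16623605  0.17      ]
prongroot [ 0.68077377 -0.22778215  0.17      ]
prongroot [ 0.68206977 -0.25907349  0.17      ]
prongroot [ 0.68769619 -0.31868322  0.17      ]
weight [ 0.43732017 -0.20548594  0.064     ] [ 0.43792009 -0.20509512  0.015     ]
red [0.49472851 0.05041276 0.088     ] [ 0.47323951 -0.02017832  0.088     ]
```

Run:
```python
from h import *
s=r.read_state();M=R.from_quat(s['eef_rot']).as_matrix();print(np.round(M,3))
p=[0.5328,0.2683,0.1797]
```

```text
[[ 0.     0.224 -0.975]
 [-0.    -0.975 -0.224]
 [-1.     0.    -0.   ]]
```

```bash
python3 -m pendant '[{"translation":[0,4,4],"angular":[0,0,0],"hand":1},{"translation":[0,4,4],"angular":[0,0,0],"hand":1},{"translation":[0,4,4],"angular":[0,0,0],"hand":1},{"translation":[0,4,4],"angular":[0,0,0],"hand":1},{"translation":[4,3,0],"angular":[0,0,0],"hand":0},{"translation":[4,3,0],"angular":[0,0,0],"hand":0},{"translation":[4,3,0],"angular":[0,0,0],"hand":0},{"translation":[4,3,0],"angular":[0,0,0],"hand":0},{"translation":[4,3,0],"angular":[0,0,0],"hand":0},{"translation":[4,3,0],"angular":[0,0,0],"hand":0}]'
```

```text
time: 2.45
ee_pos: [0.3812, -0.2862, 0.3894]
eef_rot: [0.703, 0.079, -0.702, 0.08]
ft_force: [-0.1, -0.8, -0.3]
width: 0.048
```

```bash
python3 -m pendant '[{"translation":[2,4,0],"angular":[0,0,0],"hand":0},{"translation":[2,4,0],"angular":[0,0,0],"hand":0},{"translation":[2,4,0],"angular":[0,0,0],"hand":0},{"translation":[2,4,0],"angular":[0,0,0],"hand":0},{"translation":[2,4,0],"angular":[0,0,0],"hand":0},{"translation":[1,4,0],"angular":[0,0,0],"hand":0},{"translation":[1,4,0],"angular":[0,0,0],"hand":0},{"translation":[1,4,0],"angular":[0,0,0],"hand":0},{"translation":[1,4,0],"angular":[0,0,0],"hand":0},{"translation":[0,0,0],"angular":[0,0,0],"hand":0}]'
```

```text
time: 3.45
ee_pos: [0.5196, 0.0785, 0.3891]
eef_rot: [0.702, 0.083, -0.702, 0.082]
ft_force: [-0.4, 0.1, -0.9]
width: 0.0433
```

Run:
```python
from h import *
snap('wrist','w1'); print(r.read_state()['joint_positions'].round(2))
r.camera('top'); print(r.find_in('top','weight')[:2])
```

```text
[ 0.53  0.15 -0.85  1.44  0.11  1.6  -1.65]
[{'point': [278.7, 399.9], 'confidence': 0.66}, {'point': [278.3, 428.0], 'confidence': 0.51}]
```

View pics/w1.png

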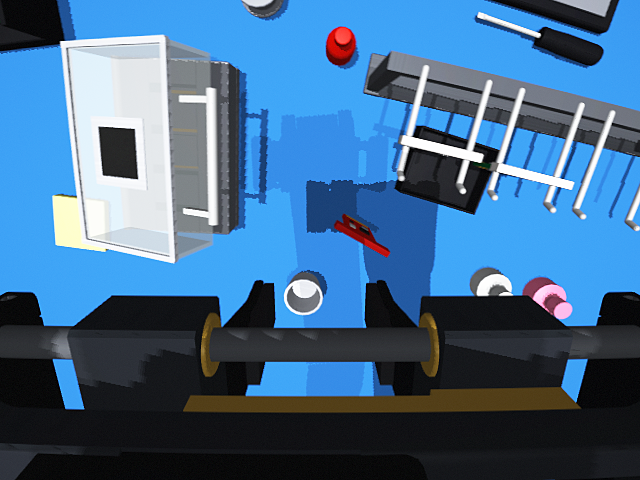

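Run:
```python
from fit import *
obs=[('top',(105,0,64),(199.8,211.3)),('top',(105,134,64),(239.8,202)),('top',(-105,134,64),(251.7,277.2)),('top',(-105,0,64),(209,285.4)),
('side',(105,134,64),(234,262.5)),('side',(-105,134,64),(343.5,276.5)),('side',(-105,0,64),(334,351)),('side',(105,0,64),(220,331)),
('top',(-65,168,45),(263.9,260.6)),('side',(65,168,45),(261.5,251.5)),('side',(-65,168,45),(325,259.5)),
('side',(0,67,64),(279.7,305.6)),('side',(0,168,45),(290.6,255.4)),
('wrist',(105,0,64),(62,42)),('wrist',(105,134,64),(165,36)),('wrist',(-105,134,64),(175,263)),('wrist',(-105,0,64),(80,246)),('wrist',(65,168,45),(212,88)),('wrist',(-65,168,45),(213,224)),('wrist',(0,67,64),(119,153))]
def f(p): return np.concatenate([(proj(c,cov(p,q))[0]-uv)/(2 if c=='wrist' else 1) for c,q,uv in obs])
s=least_squares(f,[0.5,0.27,0.1,0.1],loss='soft_l1')
print(s.x,np.round(f(s.x).reshape(-1,2),1).tolist())
p=s.x
print('grip',cov(p,(0,168,45)),'mark',cov(p,(0,67,64)))
for th in [.35,.6,.9,1.2,1.5,1.7,1.85]:
    q=[*p[:3],th];print(th,np.round(np.array(cov(q,(0,168,45)))*100,1))
for n,u in [('L',(400,140,482,155)),('R',(493,168,574,186))]:
    print(n,atz('wrist',u[:2],.178),atz('wrist',u[2:],.178))
```

```text
[0.53307453 0.26858454 0.1739476  0.30579769] [[-1.5, -0.2], [1.7, -0.4], [1.9, 0.3], [0.6, -0.0], [1.1, -0.9], [-0.6, 0.5], [-2.4, -2.2], [-1.1, -0.1], [1.5, 0.1], [-0.8, -0.6], [0.5, 0.4], [1.9, -2.0], [2.2, -0.1], [-3.3, 1.4], [-1.0, 1.6], [0.1, -1.8], [-0.2, -1.8], [-1.7, 0.4], [-0.4, -0.8], [-1.9, 0.2]]
grip [np.float64(0.5468611758085262), np.float64(0.19012808197024045), np.float64(0.15348938481483318)] mark [np.float64(0.5292019168563361), np.float64(0.29062264761395973), np.float64(0.14120147004707473)]
0.35 [54.6 19.4 16. ]
0.6 [54.1 22.3 19.2]
0.9 [53.3 26.6 22. ]
1.2 [52.5 31.6 23.3]
1.5 [51.6 36.7 23.1]
1.7 [51.  40.  22.1]
1.85 [50.6 42.3 20.9]
L [0.60521705 0.01735939 0.178     ] [ 0.60989976 -0.06079706  0.178     ]
R [ 0.60102848 -0.07503161  0.178     ] [ 0.60346586 -0.15842847  0.178     ]
```

```bash
python3 -m pendant '[{"translation":[0.4,2,-1.5],"angular":[0,0,-0.6],"hand":-0.4},{"translation":[0.5,2,-1.5],"angular":[0,0,-0.6],"hand":-0.4},{"translation":[0.4,2,-2],"angular":[0,0,-0.6],"hand":-0.4},{"translation":[0.5,2,-2],"angular":[0,0,-0.6],"hand":-0.4},{"translation":[0.4,2,-2],"angular":[0,0,-0.6],"hand":-0.4},{"translation":[0.4,1.3,-2],"angular":[0,0,-0.4],"hand":-0.4},{"translation":[0,0,0],"angular":[0,0,0],"hand":-0.4},{"translation":[0,0,0],"angular":[0,0,0],"hand":-0.4}]'
python3 - <<'E'
from h import *
s=r.read_state();snap('wrist','w2');M=R.from_quat(s['eef_rot']).as_matrix();print(s['ee_pos'],M.round(3).tolist(),np.degrees(np.arctan2(M[1,1],M[0,1])))
snap('side','s2',(180,70,430,370),2)
E
```

```text
time: 4.4
ee_pos: [0.5463, 0.1837, 0.2793]
eef_rot: [-0.705, -0.058, 0.705, -0.059]
ft_force: [-0.0, 0.0, 0.1]
width: 0.026
[0.54627836 0.18366239 0.27930391] [[-0.0, 0.164, -0.986], [-0.001, -0.986, -0.164], [-1.0, 0.001, 0.0]] -80.5493528723235
```

View pics/w2.png

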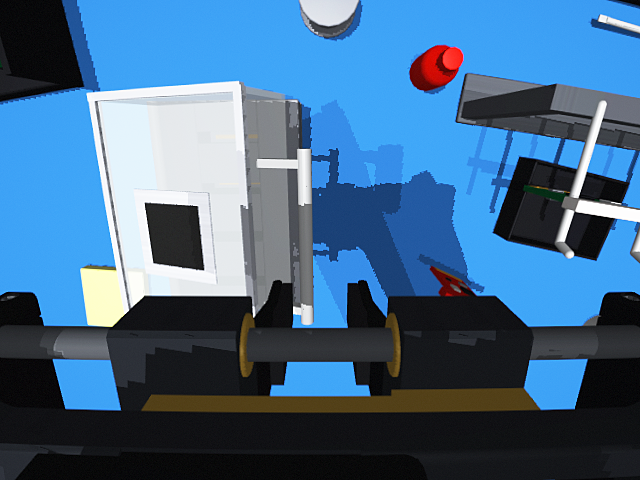

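View pics/s2.png

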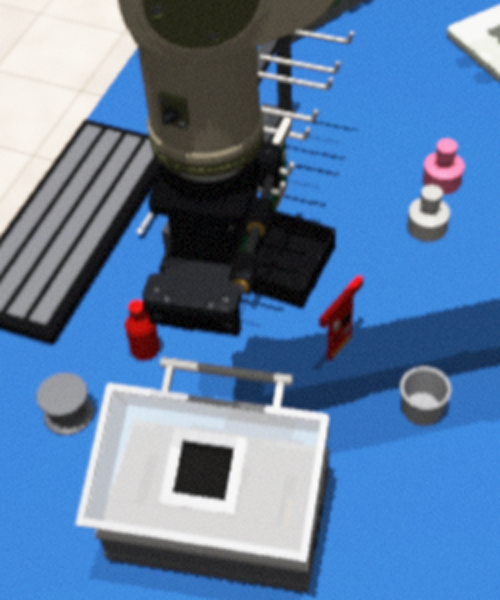

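Run:
```python
from fit import *
s0=r.read_state()
s1=dict(ee_pos=np.array([0.5196,0.0785,0.3891]),eef_rot=[0.702,0.083,-0.702,0.082])
obs=[('top',(105,0,64),(199.8,211.3)),('top',(105,134,64),(239.8,202)),('top',(-105,134,64),(251.7,277.2)),('top',(-105,0,64),(209,285.4)),
('side',(105,134,64),(234,262.5)),('side',(-105,134,64),(343.5,276.5)),('side',(-105,0,64),(334,351)),('side',(105,0,64),(220,331)),
('top',(-65,168,45),(263.9,260.6)),('side',(65,168,45),(261.5,251.5)),('side',(-65,168,45),(325,259.5)),
('wrist',(105,0,64),(89,93)),('wrist',(105,134,64),(243,82)),('wrist',(65,168,45),(304,149)),('wrist',(-65,168,45),(308,323)),('wrist',(0,67,64),(174,235))]
def f(p): return np.concatenate([(proj(c,cov(p,q),s0)[0]-uv)/(2 if c=='wrist' else 1) for c,q,uv in obs])
s=least_squares(f,[0.5,0.27,0.1,0.1],loss='soft_l1')
print(s.x,np.round(f(s.x).reshape(-1,2),1).tolist())
p=s.x
print('grip',cov(p,(0,168,45)),'mark',cov(p,(0,67,64)))
# bar alone, two views wrist s0, s1 + side
e1=[ray('wrist',(304,149),s0),ray('side',(261.5,251.5)),ray('wrist',(212,88),s1)]
e2=[ray('wrist',(308,323),s0),ray('side',(325,259.5)),ray('top',(263.9,260.6)),ray('wrist',(213,224),s1)]
print(tri(e1),tri(e2))
```

```text
[0.53340131 0.26844548 0.17450345 0.35291403] [[-2.4, -0.1], [-0.2, -0.5], [-0.1, 0.5], [-0.3, 0.0], [-0.2, -0.3], [-1.1, 1.1], [-2.7, -0.7], [-1.6, 1.4], [-0.3, 0.2], [-2.0, -0.8], [-0.1, 0.2], [1.4, 2.4], [-0.3, 2.2], [0.4, 0.4], [0.2, -0.5], [1.3, 0.9]]
grip [np.float64(0.5464388208166282), np.float64(0.19449336326922348), np.float64(0.16029309035890724)] mark [np.float64(0.5288438462316613), np.float64(0.29429662492726094), np.float64(0.14321310699323384)]
(array([0.60959929, 0.20532304, 0.15658014]), [np.float64(0.0015666877363936617), np.float64(0.00245528994078288), np.float64(0.0010678658276567343)]) (array([0.48235686, 0.18295307, 0.1610297 ]), [np.float64(0.0006112699770497484), np.float64(0.00022699407080244136), np.float64(0.0008062636037753786), np.float64(9.991156555252709e-05)])
```

```bash
python3 -m pendant '[{"translation":[0,1,0],"angular":[0,0,0.5],"hand":-0.4},{"translation":[0,0,-2],"angular":[0,0,0],"hand":-0.4},{"translation":[0,0,-2],"angular":[0,0,0],"hand":-0.4},{"translation":[0,0,-2],"angular":[0,0,0],"hand":-0.4},{"translation":[0,0,-2],"angular":[0,0,0],"hand":-0.4},{"translation":[0,0,-1],"angular":[0,0,0],"hand":-0.4},{"translation":[0,0,0],"angular":[0,0,0],"hand":-0.4}]'
python3 - <<'E'
from h import *
s=r.read_state();snap('wrist','w3');print(s['ee_pos'],s['ft_force'])
snap('side','s3',(230,130,430,330),3)
E
```

```text
time: 5.2
ee_pos: [0.5456, 0.1951, 0.1883]
eef_rot: [-0.704, -0.062, 0.705, -0.062]
ft_force: [0.5, -0.9, 0.8]
width: 0.0263
[0.54559235 0.19509393 0.18834785] [ 0.47539627 -0.91240553  0.78562926]
```

View pics/w3.png

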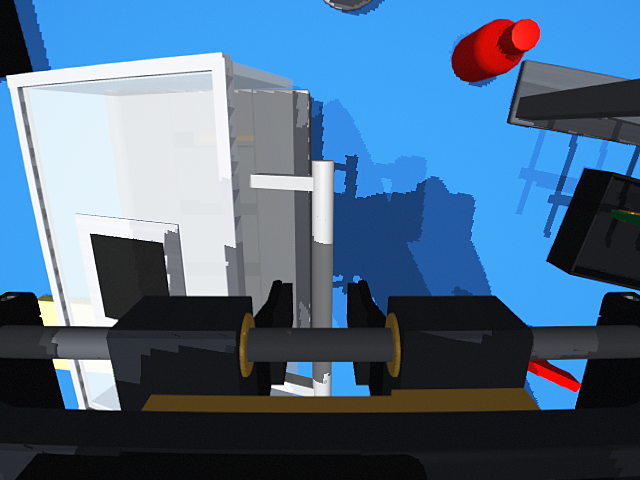

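View pics/s3.png

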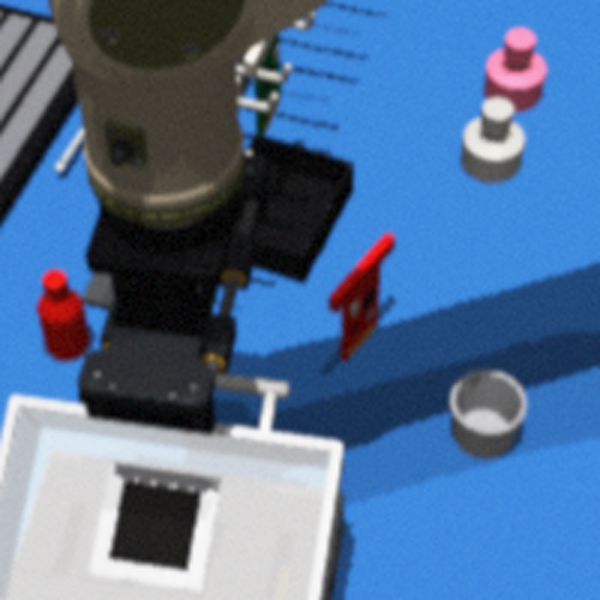

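```bash
python3 -m pendant '[{"translation":[0,0,-1.1],"angular":[0,0,0],"hand":-0.4},{"translation":[0,0,-1.1],"angular":[0,0,0],"hand":-0.4},{"translation":[0,0,0],"angular":[0,0,0],"hand":-1},{"translation":[0,0,0],"angular":[0,0,0],"hand":-1},{"translation":[0,0,0],"angular":[0,0,0],"hand":-1},{"translation":[0,0,0],"angular":[0,0,0],"hand":-1}]' 15
python3 - <<'E'
from h import *
s=r.read_state();snap('wrist','w4');print(s['ee_pos'],s['ft_force'])
E
```

```text
time: 5.9
ee_pos: [0.5462, 0.1942, 0.1672]
eef_rot: [0.704, 0.061, -0.704, 0.062]
ft_force: [-0.1, -3.2, 2.1]
width: 0.0094
[0.54624856 0.19423566 0.16721847] [-0.12233352 -3.15959052  2.09049046]
```

View pics/w4.png

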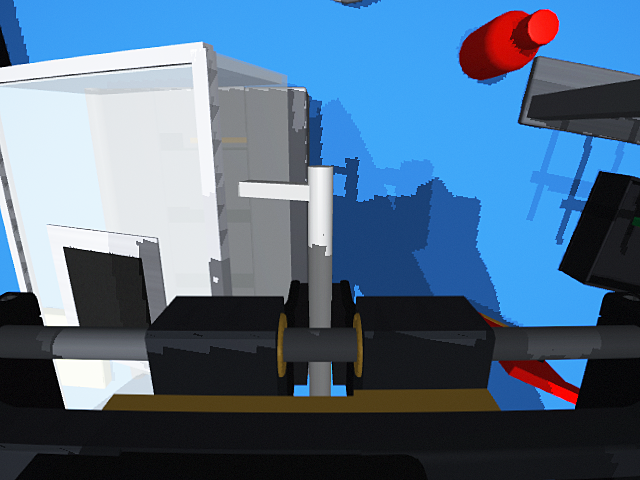

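Run:
```python
from fit import *
p=[0.53340,0.26845,0.1745]
ths=np.linspace(.353,1.853,21)
P=np.array([cov([*p,t],(0,168,45)) for t in ths])*100
Q=np.round(P-P[0],1)
print(np.diff(Q,axis=0).round(1).tolist())
```

```text
[[-0.1, 0.8, 1.0], [-0.2, 0.8, 1.0], [-0.2, 1.0, 0.9], [-0.1, 0.9, 0.9], [-0.2, 1.1, 0.7], [-0.2, 1.1, 0.7], [-0.2, 1.1, 0.6], [-0.2, 1.2, 0.5], [-0.2, 1.2, 0.4], [-0.2, 1.3, 0.3], [-0.3, 1.3, 0.2], [-0.2, 1.2, 0.1], [-0.2, 1.3, 0.1], [-0.2, 1.3, -0.1], [-0.3, 1.3, -0.2], [-0.2, 1.2, -0.3], [-0.2, 1.3, -0.3], [-0.2, 1.2, -0.5], [-0.2, 1.1, -0.5], [-0.2, 1.2, -0.6]]
```

```bash
python3 -m pendant '[{"translation":[-0.1,0.8,1.0],"angular":[0,0,0],"hand":-1},{"translation":[-0.2,0.8,1.0],"angular":[0,0,0],"hand":-1},{"translation":[-0.2,1.0,0.9],"angular":[0,0,0],"hand":-1},{"translation":[-0.1,0.9,0.9],"angular":[0,0,0],"hand":-1},{"translation":[-0.2,1.1,0.7],"angular":[0,0,0],"hand":-1},{"translation":[-0.2,1.1,0.7],"angular":[0,0,0],"hand":-1},{"translation":[-0.2,1.1,0.6],"angular":[0,0,0],"hand":-1},{"translation":[-0.2,1.2,0.5],"angular":[0,0,0],"hand":-1},{"translation":[-0.2,1.2,0.4],"angular":[0,0,0],"hand":-1},{"translation":[-0.2,1.3,0.3],"angular":[0,0,0],"hand":-1}]'
python3 - <<'E'
from h import *
s=r.read_state();print(s['ee_pos'],s['ft_force'],s['torque'],s['joint_positions'].round(2))
snap('side','s4',(130,70,430,370),2)
E
```

```text
time: 6.95
ee_pos: [0.5283, 0.3004, 0.2381]
eef_rot: [0.705, 0.061, -0.704, 0.062]
ft_force: [-0.2, -4.2, 3.0]
width: 0.009
[0.52830577 0.30042751 0.23811684] [-0.22672816 -4.15460124  3.01488723] [-0.86770924  0.08240015  0.01163251] [ 0.08  0.43 -0.88  1.49  0.34  1.38 -2.22]
```

View pics/s4.png

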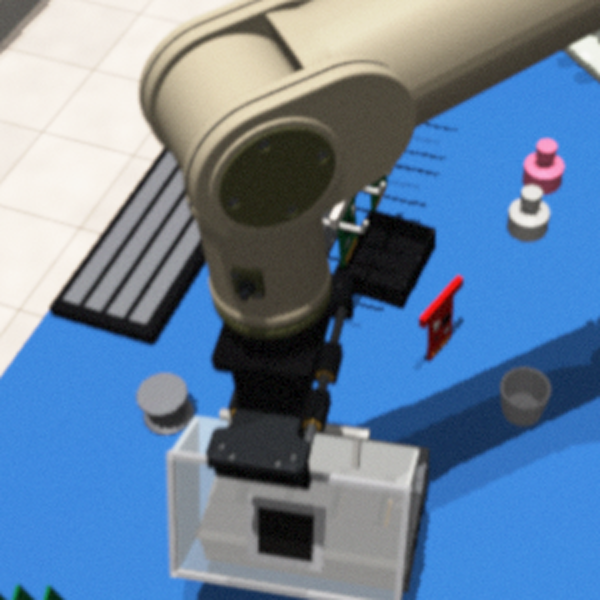

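```bash
python3 -m pendant '[{"translation":[-0.3,1.3,0.2],"angular":[0,0,0],"hand":-1},{"translation":[-0.2,1.2,0.1],"angular":[0,0,0],"hand":-1},{"translation":[-0.2,1.3,0.1],"angular":[0,0,0],"hand":-1},{"translation":[-0.2,1.3,-0.1],"angular":[0,0,0],"hand":-1},{"translation":[-0.3,1.3,-0.2],"angular":[0,0,0],"hand":-1}]'
python3 - <<'E'
from h import *
s=r.read_state();print(s['ee_pos'],s['ft_force'],s['torque'],s['joint_positions'].round(2))
E
```

```text
time: 7.5
ee_pos: [0.5165, 0.3654, 0.238]
eef_rot: [0.705, 0.062, -0.704, 0.062]
ft_force: [7.4, -0.3, 0.1]
width: 0.0096
[0.51647957 0.36540902 0.23800113] [ 7.37712591 -0.27669476  0.12057052] [-0.26369456 -1.81172605 -0.00524697] [-0.06  0.49 -0.88  1.42  0.38  1.4  -2.33]
```

```bash
python3 -m pendant '[{"translation":[-0.1,1.2,-0.3],"angular":[0,0,0],"hand":-1},{"translation":[-0.1,1.3,-0.3],"angular":[0,0,0],"hand":-1},{"translation":[-0.2,1.2,-0.5],"angular":[0,0,0],"hand":-1}]'
python3 - <<'E'
from h import *
s=r.read_state();print(s['ee_pos'],s['ft_force'],s['torque'],s['joint_positions'].round(2))
E
```

```text
time: 7.8
ee_pos: [0.5104, 0.4028, 0.2262]
eef_rot: [-0.703, -0.062, 0.705, -0.063]
ft_force: [-3.2, -1.8, 2.8]
width: 0.0092
[0.51036883 0.40275201 0.22615297] [-3.2004384  -1.80533795  2.79160434] [-0.40331707  0.6059971  -0.04909424] [-0.14  0.54 -0.87  1.38  0.41  1.41 -2.39]
```

```bash
python3 -m pendant '[{"translation":[-0.1,1.1,-0.5],"angular":[0,0,0],"hand":-1},{"translation":[-0.2,1.2,-0.6],"angular":[0,0,0],"hand":-1},{"translation":[0,0,0],"angular":[0,0,0],"hand":-1}]'
python3 - <<'E'
from h import *
s=r.read_state();print(s['ee_pos'],s['ft_force'],s['torque'],s['joint_positions'].round(2))
snap('side','s5',(130,70,430,370),2)
E
```

```text
time: 8.1
ee_pos: [0.5084, 0.4231, 0.2143]
eef_rot: [-0.703, -0.06, 0.705, -0.064]
ft_force: [-2.8, -10.5, -0.3]
width: 0.0093
[0.50840428 0.4230806  0.21432582] [ -2.75698657 -10.47806578  -0.28761204] [-2.29374506  0.46668561 -0.02863592] [-0.18  0.57 -0.86  1.36  0.43  1.4  -2.43]
```

View pics/s5.png

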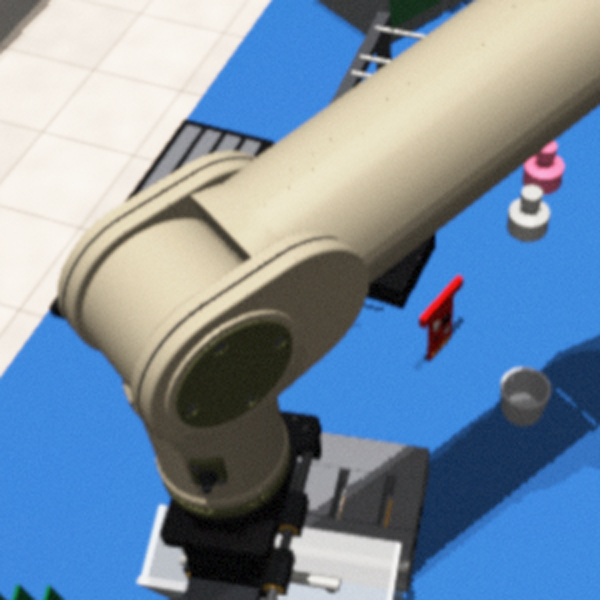

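```bash
python3 -m pendant '[{"translation":[0,0.2,-0.2],"angular":[0,0,0],"hand":-1},{"translation":[0,0,0],"angular":[0,0,0],"hand":-1}]'; python3 -m pendant '[{"translation":[0,0,0],"angular":[0,0,0],"hand":-0.7},{"translation":[0,0,0],"angular":[0,0,0],"hand":-0.6},{"translation":[0,0,2],"angular":[0,0,0],"hand":-0.6},{"translation":[0,0,4],"angular":[0,0,0],"hand":-0.6},{"translation":[0,0,4],"angular":[0,0,0],"hand":-0.6},{"translation":[0,0,4],"angular":[0,0,0],"hand":-0.6},{"translation":[0,0,0],"angular":[0,0,0],"hand":-0.6}]'
python3 - <<'E'
from h import *
s=r.read_state();print(s['ee_pos'],s['ft_force'],s['torque'],s['joint_positions'].round(2))
snap('wrist','w6')
E
```

```text
time: 8.35
ee_pos: [0.5091, 0.4233, 0.2135]
eef_rot: [-0.704, -0.059, 0.705, -0.064]
ft_force: [-5.4, -17.4, 11.8]
width: 0.01
time: 9.05
ee_pos: [0.5091, 0.4286, 0.3595]
eef_rot: [0.706, 0.064, -0.702, 0.06]
ft_force: [-0.4, 1.3, 0.5]
width: 0.0172
[0.50907226 0.42863766 0.35952732] [-0.43188151  1.32024432  0.54088297] [ 0.0408898   0.03158908 -0.01381731] [-0.23  0.52 -0.88  1.11  0.4   1.66 -2.39]
```

View pics/w6.png

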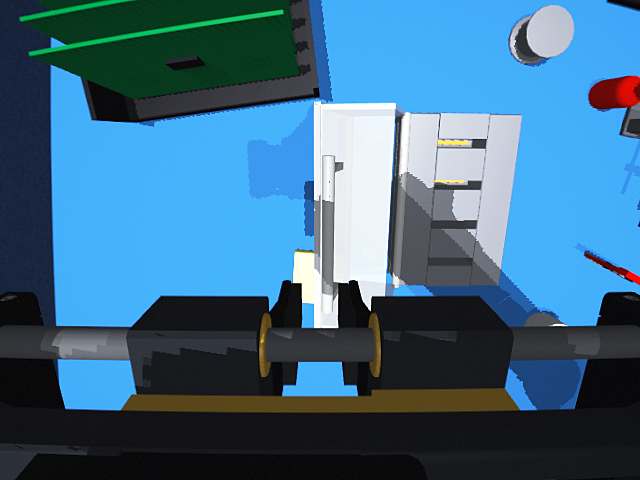

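```bash
python3 -m pendant '[{"translation":[-0.5,-1.7,1],"angular":[0,0,8.5],"hand":0},{"translation":[-0.5,-1.7,1],"angular":[0,0,8.5],"hand":0},{"translation":[-0.5,-1.7,1],"angular":[0,0,8.5],"hand":0},{"translation":[-0.5,-1.7,1],"angular":[0,0,8.5],"hand":0},{"translation":[-0.5,-1.7,0],"angular":[0,0,8.5],"hand":0},{"translation":[-0.5,-1.7,0],"angular":[0,0,8.5],"hand":0},{"translation":[-0.5,-1.7,0],"angular":[0,0,8.5],"hand":0},{"translation":[-0.5,-1.7,0],"angular":[0,0,8.5],"hand":0},{"translation":[-0.5,-1.7,0],"angular":[0,0,8.5],"hand":0},{"translation":[-0.5,-1.7,0],"angular":[0,0,5.5],"hand":0},{"translation":[0,0,0],"angular":[0,0,0],"hand":0},{"translation":[0,0,0],"angular":[0,0,0],"hand":0}]'
python3 - <<'E'
from h import *
s=r.read_state();print(s['ee_pos'],s['eef_rot'],s['joint_positions'].round(2))
snap('wrist','w7')
for n in ['slot0','slot1','slot2','slot3','cover_hinge','tester']: print(n,[(np.round(d['point'][::-1],1).tolist(),round(d['confidence'],2)) for d in r.mark_of('wrist',n)][:6])
snap('top','t7',(185,165,475,345),2.7)
snap('side','s7')
E
```

```text
time: 10.3
ee_pos: [0.4592, 0.2561, 0.3932]
eef_rot: [0.492, 0.508, -0.492, 0.508]
ft_force: [-0.3, 0.7, 0.5]
width: 0.0431
[0.45915209 0.25612932 0.39323939] [ 0.49171261  0.50810201 -0.49196174  0.50796132] [ 0.44  0.25 -1.24  1.42  0.24  1.64 -0.74]
slot0 [([355.2, 186.0], 0.89), ([322.1, 189.4], 0.78), ([426.6, 174.3], 0.75), ([392.0, 178.8], 0.65)]
slot1 [([355.2, 186.0], 0.89), ([322.1, 189.4], 0.78), ([426.6, 174.3], 0.75), ([392.0, 178.8], 0.65)]
slot2 [([355.2, 186.0], 0.89), ([322.1, 189.4], 0.78), ([426.6, 174.3], 0.75), ([392.0, 178.8], 0.65)]
slot3 [([355.2, 186.0], 0.89), ([322.1, 189.4], 0.78), ([426.6, 174.3], 0.75), ([392.0, 178.8], 0.65)]
cover_hinge [([373.9, 133.3], 0.86)]
tester [([371.3, 182.6], 0.73)]
```

View pics/w7.png

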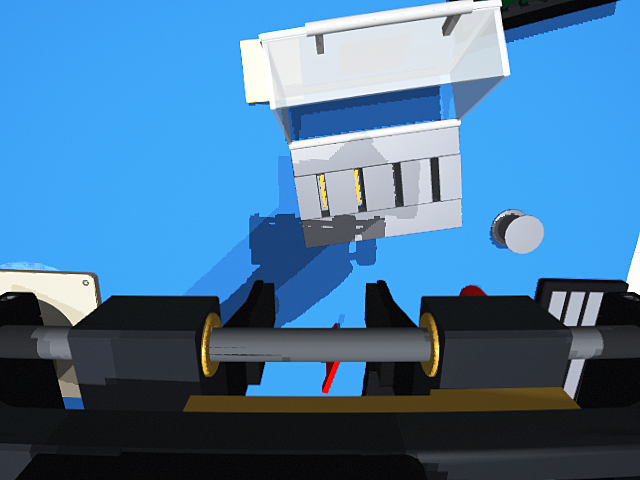

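View pics/s7.png

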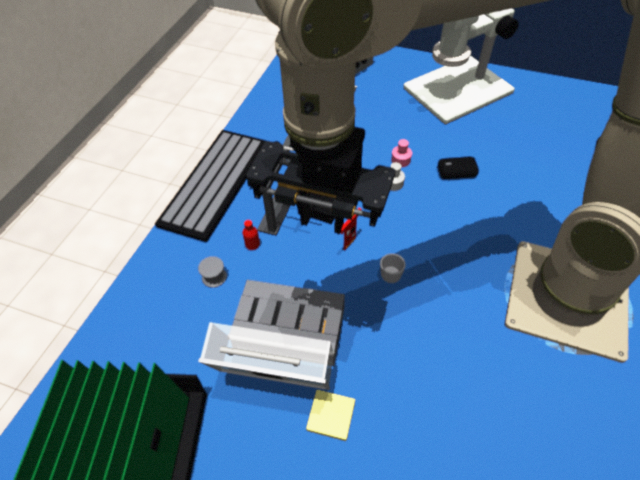

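Run:
```python
from h import *
import cv2
s=r.read_state()
im=cv2.imread('pics/w7.png')[100:260,270:480]
cv2.imwrite('pics/w7c.png',cv2.resize(im,None,fx=3.7,fy=3.7,interpolation=cv2.INTER_CUBIC))
```

```text
(no output)
```

View pics/w7c.png

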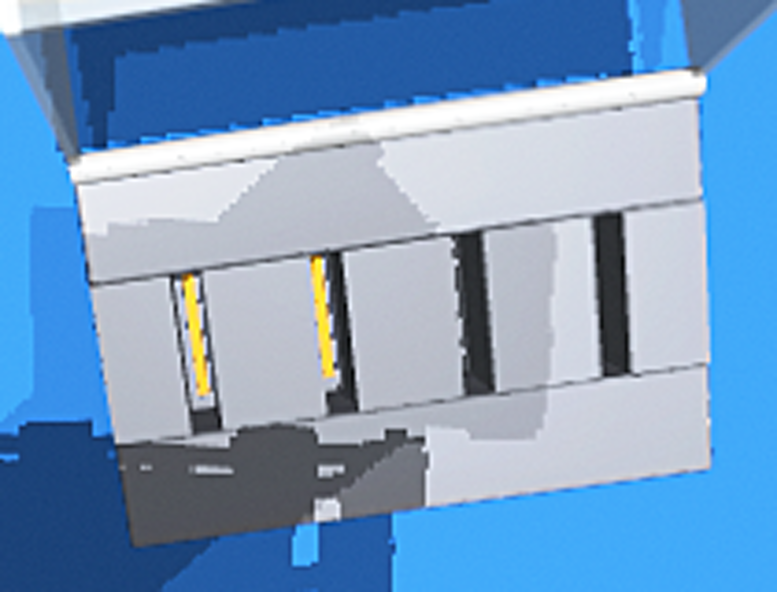

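```bash
cat >> fit.py <<'E'
def T(p,q):
    x,y,yaw=p;c,s=np.cos(yaw),np.sin(yaw);return [x+(c*q[0]-s*q[1])/1e3,y+(s*q[0]+c*q[1])/1e3,q[2]/1e3]
E
python3 - <<'E'
from fit import *
s=r.read_state()
C=[[(171,277),(203,271),(190,436),(221,430)],[(310,256),(341,250),(328,415),(357,410)],[(453,235),(482,231),(466,394),(495,390)],[(594,214),(622,211),(604,377),(632,373)]]
obs=[]
for i,c in enumerate(C):
    X=-72+48*i
    for (dx,y),u in zip([(-5.5,28),(5.5,28),(-5.5,-28),(5.5,-28)],c): obs.append(((X+dx,y,60),(270+u[0]/3.7,100+u[1]/3.7)))
obs+=[((-105,-67,60),(270+133/3.7,100+546/3.7)),((105,-67,60),(270+711/3.7,100+467/3.7))]
def f(p): return np.concatenate([proj('wrist',T(p,q),s)[0]-uv for q,uv in obs])
o=least_squares(f,[.533,.268,.17],loss='soft_l1')
print(o.x,np.degrees(o.x[2]),np.round(f(o.x).reshape(-1,2),1).tolist())
for X in (-72,-24,24,72): print(T(o.x,(X,0,15)))
E
```

```text
[0.53373114 0.27033243 0.17864944] 10.23585881314824 [[-0.4, -0.5], [-0.4, -0.2], [0.7, -0.6], [0.7, -0.2], [-0.1, -0.3], [0.2, 0.1], [0.1, -0.1], [0.6, 0.1], [-0.8, -0.1], [0.1, -0.2], [-0.4, 0.5], [0.2, 0.4], [-0.8, 0.3], [0.4, -0.2], [-0.8, -0.0], [0.1, -0.1], [-0.1, 0.8], [0.9, 0.5]]
[np.float64(0.46287705085486824), np.float64(0.257537977075473), 0.015]
[np.float64(0.5101131109813756), np.float64(0.2660676091733416), 0.015]
[np.float64(0.5573491711078827), np.float64(0.2745972412712102), 0.015]
[np.float64(0.60458523123439), np.float64(0.2831268733690788), 0.015]
```

```bash
python3 -m pendant '[{"translation":[2,-3.2,-0.7],"angular":[0,0,0],"hand":0},{"translation":[2,-3.2,-0.7],"angular":[0,0,0],"hand":0},{"translation":[2,-3.2,-0.7],"angular":[0,0,0],"hand":0},{"translation":[2,-3.2,-0.7],"angular":[0,0,0],"hand":0},{"translation":[2,-3.2,-0.7],"angular":[0,0,0],"hand":0},{"translation":[2,-3.2,-0.7],"angular":[0,0,0],"hand":0},{"translation":[2,-3.2,-0.7],"angular":[0,0,0],"hand":0},{"translation":[0,0,0],"angular":[0,0,0],"hand":0},{"translation":[0,0,0],"angular":[0,0,0],"hand":0}]'
python3 - <<'E'
from h import *
s=r.read_state();print(s['ee_pos'],s['eef_rot'],s['joint_positions'].round(2))
snap('wrist','w8')
for n in ['board0']: print(n,[(np.round(d['point'][::-1],1).tolist(),round(d['confidence'],2)) for d in r.find_in('wrist',n)][:6])
E
```

```text
time: 11.65
ee_pos: [0.5991, 0.0317, 0.3444]
eef_rot: [0.491, 0.509, -0.491, 0.508]
ft_force: [-0.3, 0.7, -0.1]
width: 0.0433
[0.59914202 0.03172164 0.34440862] [ 0.49145559  0.5089392  -0.49140938  0.5079066 ] [ 0.66  0.44 -1.1   1.33  0.39  1.6  -0.35]
board0 [([327.4, 278.3], 0.95), ([220.7, 209.4], 0.71), ([319.2, 373.9], 0.6), ([257.0, 21.3], 0.59)]
```

View pics/w8.png

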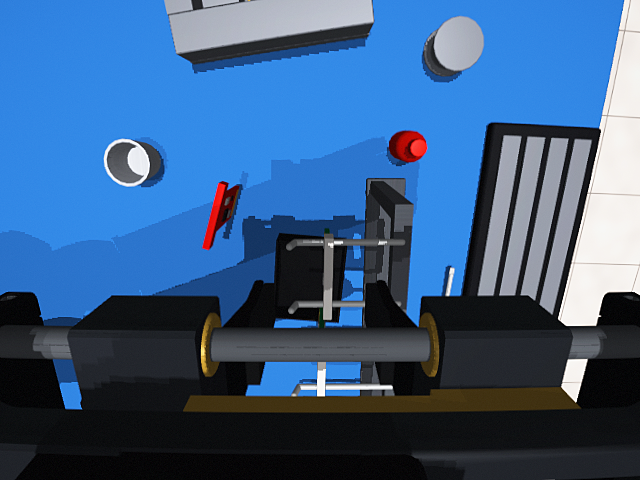

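Run:
```python
from h import *
s=r.read_state()
im=cv2.imread('pics/w8.png')[220:400,230:430]
cv2.imwrite('pics/w8c.png',cv2.resize(im,None,fx=3.2,fy=3.2,interpolation=cv2.INTER_CUBIC))
for u in [(328,234),(329,319)]: print(atz('wrist',u,.186,s))
```

```text
[0.60526591 0.03187872 0.186     ]
[ 0.60959456 -0.04670821  0.186     ]
```

View pics/w8c.png

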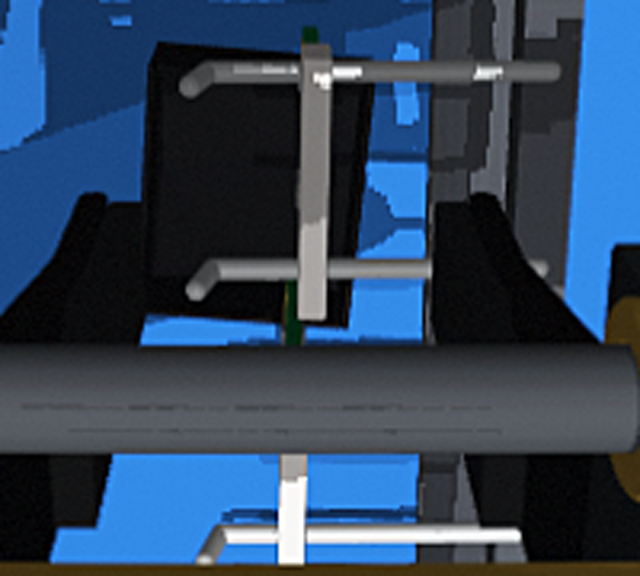

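```bash
python3 - <<'E'
from fit import *
s=r.read_state(); p=[.5337,.2703,.1786]
print('front corners',proj('wrist',[T(p,(-105,-67,60)),T(p,(105,-67,60)),T(p,(-105,-67,0)),T(p,(105,-67,0))],s).round(1).tolist())
for u in [(302,242.5),(302,304)]: print(atz('wrist',u,.170,s))
print('top-proj', proj('top',[(.6073,-.0075,.186),(.6073,-.0155,.186)]).round(1).tolist())
print('side-proj', proj('side',[(.6073,-.0075,.186),(.6073,-.0155,.186)]).round(1).tolist())
E
python3 - <<'E'
import cv2
im=cv2.imread('pics/side0.png')[100:220,260:380]
cv2.imwrite('pics/s0c.png',cv2.resize(im,None,fx=5,fy=5,interpolation=cv2.INTER_CUBIC))
im=cv2.imread('pics/top0.png')[175:255,305:425]
cv2.imwrite('pics/t0c.png',cv2.resize(im,None,fx=6,fy=6,interpolation=cv2.INTER_CUBIC))
E
```

```text
front corners [[177.0, 55.9], [375.8, 23.7], [195.3, 65.5], [368.5, 37.8]]
[0.58323669 0.01885904 0.17      ]
[ 0.584615   -0.04076344  0.17      ]
top-proj [[334.5, 214.4], [337.5, 214.5]]
side-proj [[300.5, 168.0], [301.9, 165.5]]
```

View pics/s0c.png

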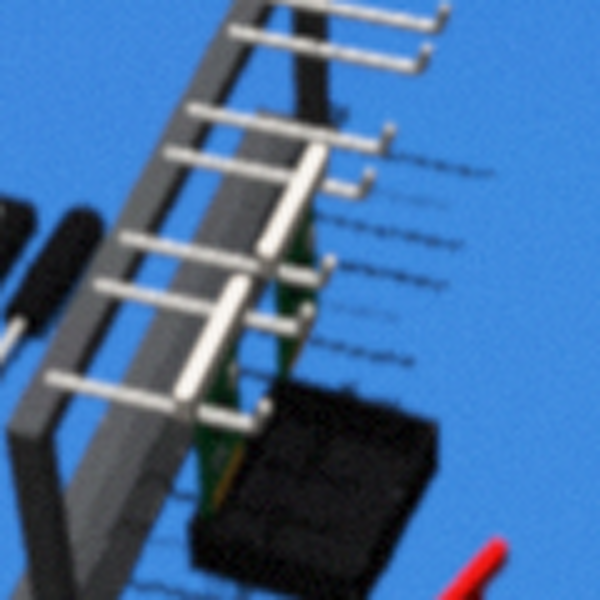

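View pics/t0c.png

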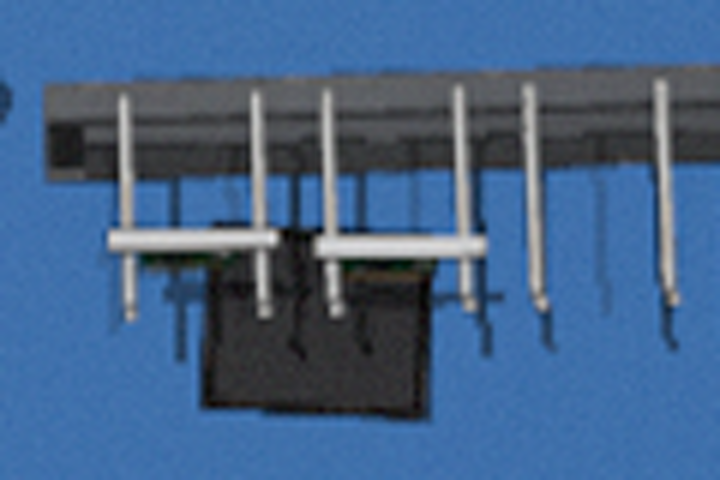

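```bash
python3 -m pendant '[{"translation":[0.4,-2.2,-2],"angular":[0,0,0],"hand":0},{"translation":[0.4,-2.2,-2],"angular":[0,0,0],"hand":0},{"translation":[0,0,-3],"angular":[0,0,0],"hand":0},{"translation":[0,0,-3],"angular":[0,0,0],"hand":0},{"translation":[0,0,0],"angular":[0,0,0],"hand":0},{"translation":[0,0,0],"angular":[0,0,0],"hand":0}]'
python3 - <<'E'
from h import *
s=r.read_state();print(s['ee_pos'],s['eef_rot'],s['joint_positions'].round(2))
snap('wrist','w9')
snap('side','s9',(230,70,430,270),3)
E
```

```text
time: 12.35
ee_pos: [0.6069, -0.0106, 0.2462]
eef_rot: [0.491, 0.509, -0.49, 0.509]
ft_force: [0.5, 0.3, 0.6]
width: 0.0437
[ 0.60686668 -0.01064968  0.24621766] [ 0.49081202  0.50902647 -0.49048336  0.50933456] [ 0.72  0.5  -1.07  1.47  0.43  1.43 -0.32]
```

View pics/w9.png

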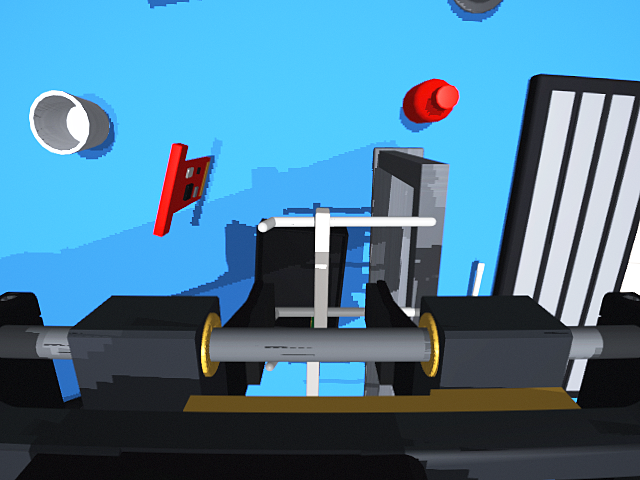

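View pics/s9.png

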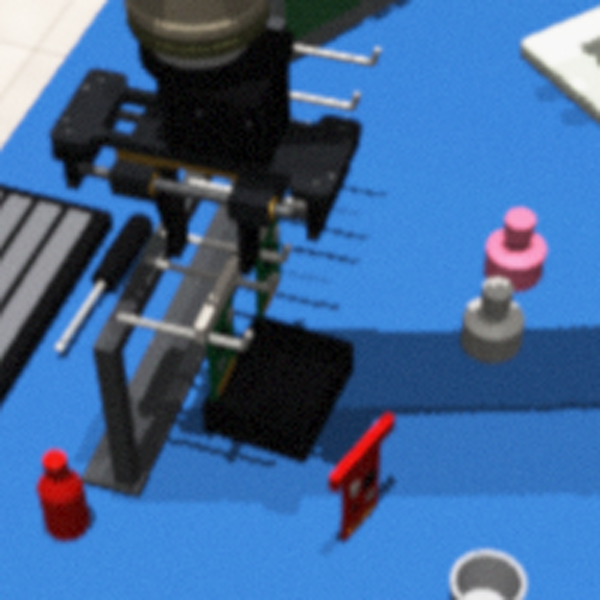

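Run:
```python
from h import *
s=r.read_state()
for u,z in [((321,208),.170),((322,216),.186),((290,222),.17),((295,312),.17)]: print(u,atz('wrist',u,z,s).round(4))
```

```text
(321, 208) [0.6069 0.0257 0.17  ]
(322, 216) [0.6074 0.0245 0.186 ]
(290, 222) [0.5888 0.0166 0.17  ]
(295, 312) [ 0.5928 -0.0425  0.17  ]
```

```bash
python3 -m pendant '[{"translation":[0.1,-0.2,-2],"angular":[0,0,0],"hand":0},{"translation":[0,0,-2],"angular":[0,0,0],"hand":0},{"translation":[0,0,-1.2],"angular":[0,0,0],"hand":0},{"translation":[0,0,-1],"angular":[0,0,0],"hand":0},{"translation":[0,0,0],"angular":[0,0,0],"hand":-1},{"translation":[0,0,0],"angular":[0,0,0],"hand":-1},{"translation":[0,0,0],"angular":[0,0,0],"hand":-1},{"translation":[0,0,0],"angular":[0,0,0],"hand":-1},{"translation":[0,0,0],"angular":[0,0,0],"hand":-1}]' 20
python3 - <<'E'
from h import *
s=r.read_state();print(s['ee_pos'],s['ft_force'])
snap('wrist','w10')
E
```

```text
time: 13.35
ee_pos: [0.6081, -0.0137, 0.1834]
eef_rot: [0.491, 0.509, -0.491, 0.509]
ft_force: [-0.7, -0.1, 0.6]
width: 0.0112
[ 0.6081243  -0.0137034   0.18343482] [-0.67472151 -0.11538605  0.57269873]
```

View pics/w10.png

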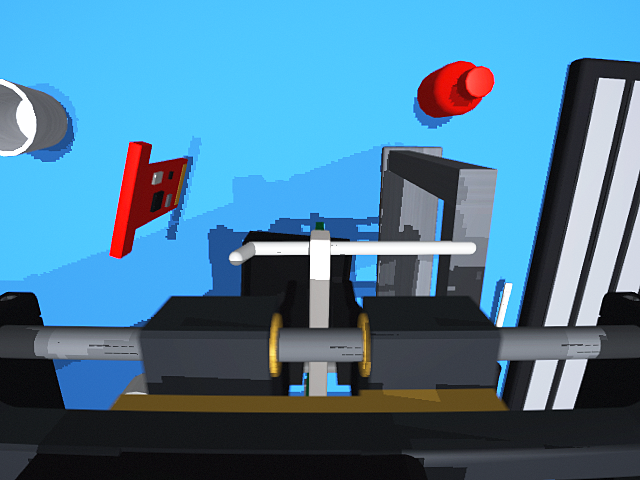

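```bash
python3 -m pendant '[{"translation":[0,0,0],"angular":[0,0,0],"hand":-1},{"translation":[0,0,0],"angular":[0,0,0],"hand":-1},{"translation":[0,0,0],"angular":[0,0,0],"hand":-1}]' 25; python3 -m pendant '[{"translation":[0,0,0.5],"angular":[0,0,0],"hand":-1},{"translation":[0,0,1],"angular":[0,0,0],"hand":-1},{"translation":[0,0,1.5],"angular":[0,0,0],"hand":-1},{"translation":[0,0,2],"angular":[0,0,0],"hand":-1},{"translation":[0,0,2],"angular":[0,0,0],"hand":-1},{"translation":[0,0,2],"angular":[0,0,0],"hand":-1},{"translation":[0,0,2],"angular":[0,0,0],"hand":-1},{"translation":[0,0,2],"angular":[0,0,0],"hand":-1},{"translation":[0,0,0],"angular":[0,0,0],"hand":-1}]'
python3 - <<'E'
from h import *
s=r.read_state();print(s['ee_pos'],s['ft_force'])
snap('wrist','w11')
snap('side','s11',(230,70,430,270),3)
E
```

```text
time: 13.7
ee_pos: [0.6081, -0.0137, 0.1832]
eef_rot: [0.491, 0.509, -0.491, 0.509]
ft_force: [0.3, 0.2, 2.9]
width: 0.0076
time: 14.6
ee_pos: [0.6088, -0.013, 0.3168]
eef_rot: [0.492, 0.508, -0.49, 0.51]
ft_force: [-0.3, 1.3, -1.0]
width: 0.0081
[ 0.60882734 -0.01304171  0.31679363] [-0.31122239  1.34978968 -0.96450453]
```

View pics/w11.png

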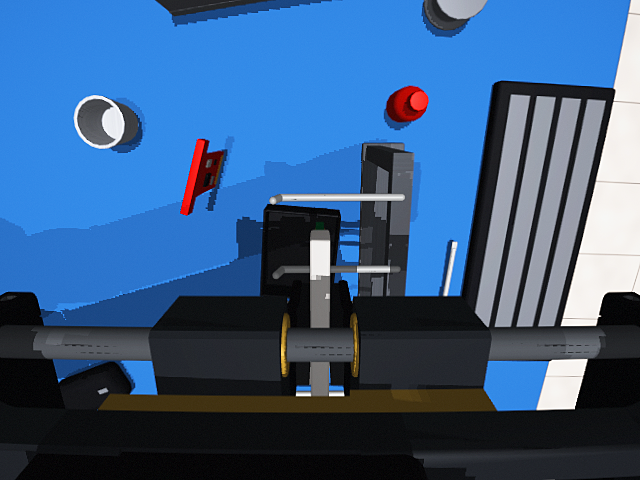

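View pics/s11.png

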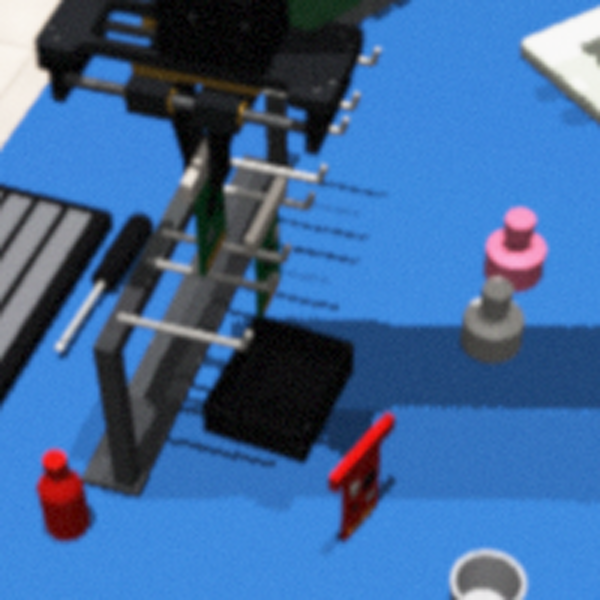

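Run:
```python
from fit import *
s=r.read_state()
e=s['ee_pos'];M=R.from_quat(s['eef_rot']).as_matrix();print(np.degrees(np.arctan2(M[1,1],M[0,1])))
for v,dz in [((320,230),-.0142),((320,245),.002)]: 
    q=atz('wrist',v,e[2]+dz,s); print((q-e)@M)
im=cv2.imread('pics/w11.png')[180:400,250:400]
cv2.imwrite('pics/w11c.png',cv2.resize(im,None,fx=3,fy=3,interpolation=cv2.INTER_CUBIC))
p=[.5337,.2703,.1786]
for X in (-72,-24,24,72): print(X,T(p,(X,0,15)))
```

```text
2.042034628232304
[ 0.01419593 -0.00010082 -0.03983315]
[-2.00391244e-03 -9.99329967e-05 -3.82182226e-02]
-72 [np.float64(0.4628452773641486), np.float64(0.2575090547575023), 0.015]
-24 [np.float64(0.5100817591213829), np.float64(0.2660363515858341), 0.015]
24 [np.float64(0.557318240878617), np.float64(0.27456364841416586), 0.015]
72 [np.float64(0.6045547226358513), np.float64(0.28309094524249767), 0.015]
```

View pics/w11c.png

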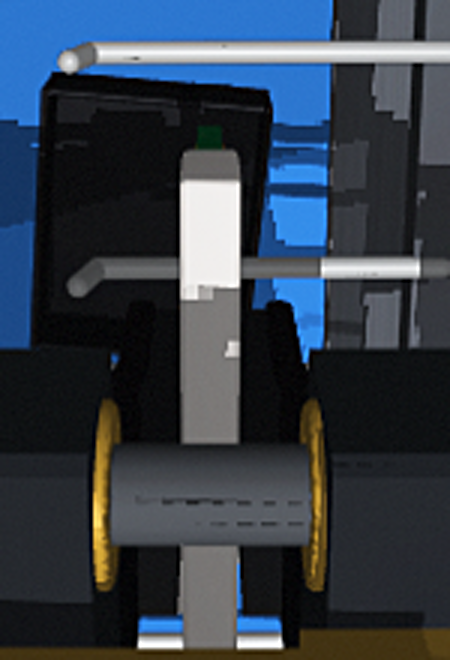

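```bash
python3 -m pendant '[{"translation":[0,2,0],"angular":[0,0,0.7],"hand":-1},{"translation":[0,2.5,0],"angular":[0,0,0.7],"hand":-1},{"translation":[0,2.5,0],"angular":[0,0,0.7],"hand":-1},{"translation":[0,2.5,0],"angular":[0,0,0.7],"hand":-1},{"translation":[0,2.5,0],"angular":[0,0,0.7],"hand":-1},{"translation":[0,2.5,0],"angular":[0,0,0.7],"hand":-1},{"translation":[0,2.5,0],"angular":[0,0,0.7],"hand":-1},{"translation":[0,2.5,0],"angular":[0,0,0.7],"hand":-1},{"translation":[0,2.5,0],"angular":[0,0,0.7],"hand":-1},{"translation":[-0.2,2.5,-1],"angular":[0,0,0.7],"hand":-1},{"translation":[-0.2,2.5,-2],"angular":[0,0,0.7],"hand":-1},{"translation":[0,2,-2],"angular":[0,0,0.5],"hand":-1},{"translation":[0,1,-2],"angular":[0,0,0],"hand":-1},{"translation":[0,0,0],"angular":[0,0,0],"hand":-1},{"translation":[0,0,0],"angular":[0,0,0],"hand":-1}]'
python3 - <<'E'
from h import *
s=r.read_state();M=R.from_quat(s['eef_rot']).as_matrix();print(s['ee_pos'],s['ft_force'],np.degrees(np.arctan2(M[1,1],M[0,1])),s['joint_positions'].round(2))
snap('wrist','w12')
E
```

```text
time: 16.2
ee_pos: [0.6042, 0.2852, 0.2427]
eef_rot: [0.453, 0.542, -0.454, 0.542]
ft_force: [1.0, -0.4, -0.6]
width: 0.0077
[0.60422727 0.28516573 0.24273552] [ 1.02963585 -0.4195613  -0.58086254] 10.179043897590642 [ 0.16  0.65 -1.05  1.3   0.55  1.5  -0.66]
```

View pics/w12.png

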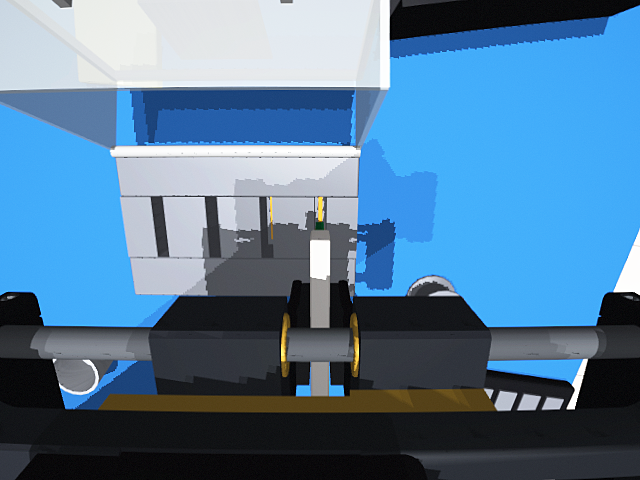

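Run:
```python
from fit import *
im=cv2.imread('pics/w12.png')[140:300,105:370]
cv2.imwrite('pics/w12c.png',cv2.resize(im,None,fx=3,fy=3,interpolation=cv2.INTER_CUBIC))
s=r.read_state();p=[.5337,.2703,.1786]
for X in (-72,-24,24,72):
  print(X,((proj('wrist',[T(p,(X+a,b,60)) for a,b in [(-5.5,28),(5.5,28),(-5.5,-28),(5.5,-28)]],s)-[105,140])*3).round().tolist())
print(((proj('wrist',[T(p,(105,-67,60)),T(p,(-105,-67,60))],s)-[105,140])*3).round().tolist())
```

```text
-72 [[133.0, 168.0], [170.0, 168.0], [157.0, 349.0], [192.0, 349.0]]
-24 [[295.0, 167.0], [332.0, 167.0], [312.0, 349.0], [347.0, 349.0]]
24 [[459.0, 167.0], [497.0, 167.0], [468.0, 349.0], [504.0, 349.0]]
72 [[624.0, 166.0], [662.0, 166.0], [625.0, 349.0], [661.0, 349.0]]
[[748.0, 466.0], [88.0, 465.0]]
```

View pics/w12c.png

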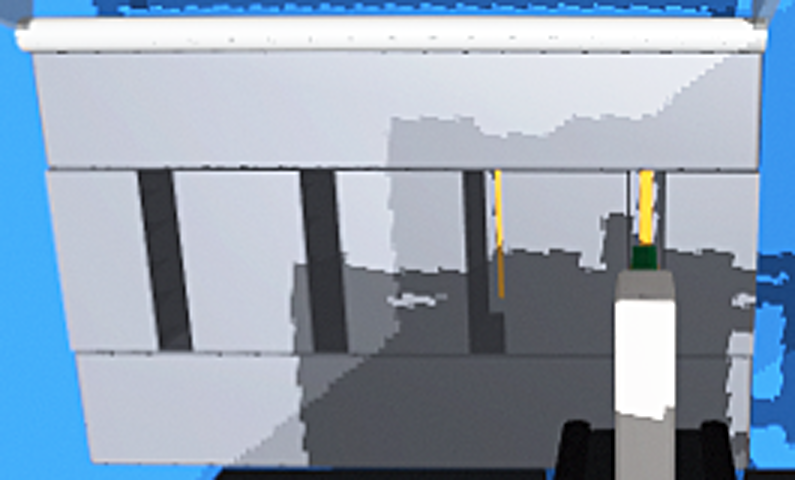

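```bash
python3 -m pendant '[{"translation":[0.1,-0.4,-2],"angular":[0,0,0],"hand":-1},{"translation":[0,0,-2],"angular":[0,0,0],"hand":-1},{"translation":[0,0,-2],"angular":[0,0,0],"hand":-1},{"translation":[0,0,-2],"angular":[0,0,0],"hand":-1},{"translation":[0,0,0],"angular":[0,0,0],"hand":-1},{"translation":[0,0,0],"angular":[0,0,0],"hand":-1}]'
python3 - <<'E'
from h import *
s=r.read_state();M=R.from_quat(s['eef_rot']).as_matrix();print(s['ee_pos'],s['ft_force'],np.degrees(np.arctan2(M[1,1],M[0,1])))
snap('wrist','w13')
snap('side','s13',(190,230,390,400),3.5)
E
```

```text
time: 16.85
ee_pos: [0.6057, 0.2816, 0.1643]
eef_rot: [0.454, 0.542, -0.453, 0.542]
ft_force: [-0.1, -1.1, -0.6]
width: 0.0078
[0.60569168 0.28155117 0.16430564] [-0.06900434 -1.13284722 -0.61728773] 10.15208694493197
```

View pics/w13.png

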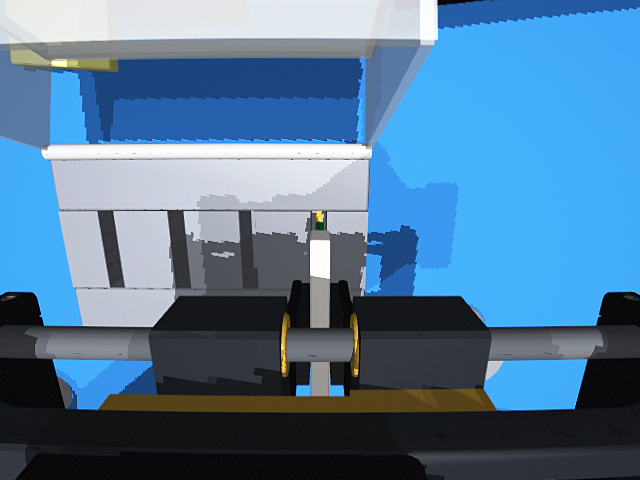

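View pics/s13.png

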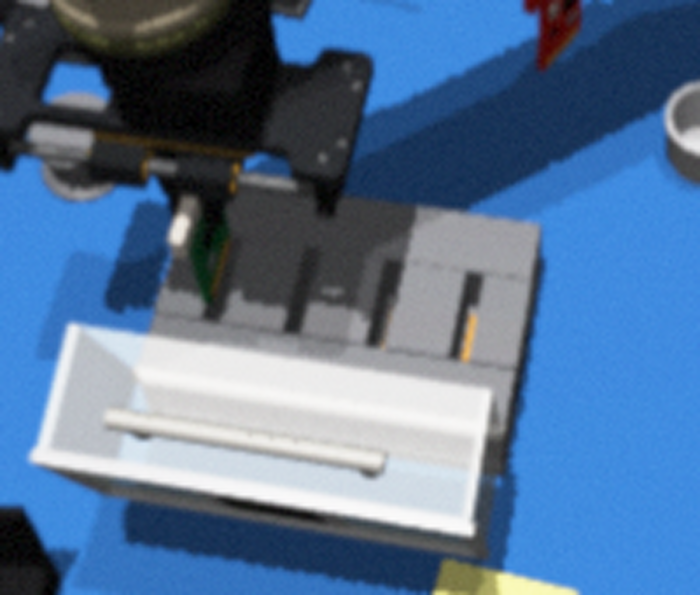

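Run:
```python
from fit import *
im=cv2.imread('pics/w13.png')[195:295,270:370]
cv2.imwrite('pics/w13c.png',cv2.resize(im,None,fx=6,fy=6,interpolation=cv2.INTER_CUBIC))
```

```text
(no output)
```

View pics/w13c.png

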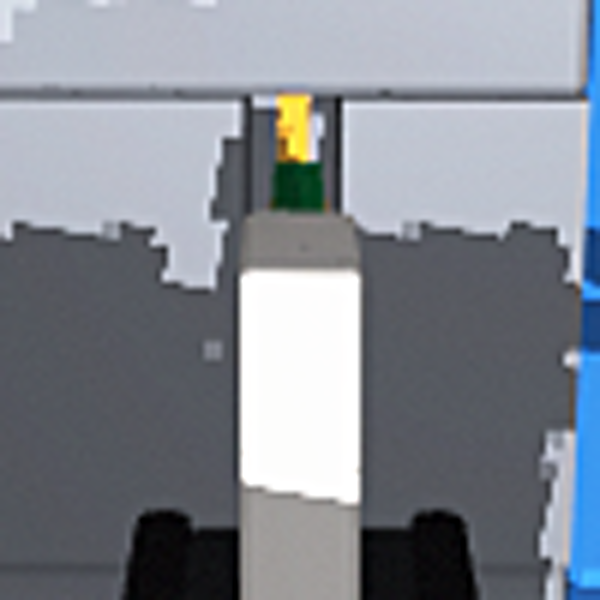

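```bash
python3 -m pendant '[{"translation":[-0.05,0.1,-1],"angular":[0,0,0],"hand":-1},{"translation":[0,0,-1],"angular":[0,0,0],"hand":-1},{"translation":[0,0,-1],"angular":[0,0,0],"hand":-1},{"translation":[0,0,-1],"angular":[0,0,0],"hand":-1},{"translation":[0,0,-0.6],"angular":[0,0,0],"hand":-1},{"translation":[0,0,-0.4],"angular":[0,0,0],"hand":-1},{"translation":[0,0,0],"angular":[0,0,0],"hand":-1}]'; python3 -c "
from h import *
s=r.read_state();print(s['ee_pos'],s['ft_force'],s['torque'])"
```

```text
time: 17.65
ee_pos: [0.6043, 0.2831, 0.1124]
eef_rot: [0.453, 0.543, -0.454, 0.542]
ft_force: [-0.4, 0.5, -2.2]
width: 0.0076
[0.60427438 0.28314795 0.11238208] [-0.42768547  0.46842788 -2.17948338] [-0.01526025 -0.10892964  0.01709309]
```

```bash
python3 -m pendant '[{"translation":[0,0,-0.2],"angular":[0,0,0],"hand":-1},{"translation":[0,0,-0.2],"angular":[0,0,0],"hand":-1},{"translation":[0,0,0],"angular":[0,0,0],"hand":-1}]'; python3 -m pendant '[{"translation":[0,0,-0.1],"angular":[0,0,0],"hand":-1},{"translation":[0,0,0],"angular":[0,0,0],"hand":-1}]'
```

```text
time: 17.95
ee_pos: [0.6045, 0.2832, 0.1089]
eef_rot: [0.453, 0.543, -0.453, 0.543]
ft_force: [0.5, 0.9, 0.2]
width: 0.0075
time: 18.15
ee_pos: [0.6047, 0.2834, 0.1084]
eef_rot: [0.454, 0.542, -0.453, 0.543]
ft_force: [-0.0, 1.2, 1.9]
width: 0.0078
```

```bash
python3 -m pendant '[{"translation":[0,0,-0.1],"angular":[0,0,0],"hand":-1},{"translation":[0,0,-0.1],"angular":[0,0,0],"hand":-1},{"translation":[0,0,0],"angular":[0,0,0],"hand":-1}]'
python3 - <<'E'
from h import *
snap('wrist','w14')
snap('side','s14',(190,230,390,400),3.5)
E
```

```text
time: 18.45
ee_pos: [0.6056, 0.2838, 0.1083]
eef_rot: [0.455, 0.542, -0.452, 0.543]
ft_force: [-1.4, -1.7, 14.4]
width: 0.0075
```

View pics/s14.png

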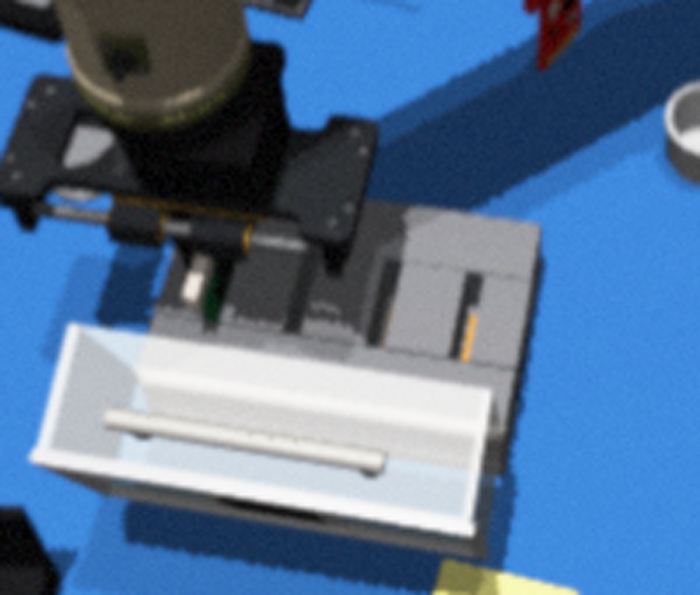

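View pics/w14.png

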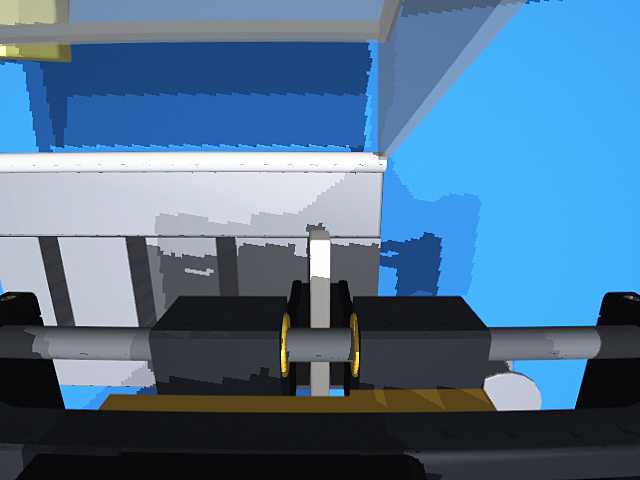

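```bash
python3 -m pendant '[{"translation":[0,0,0.2],"angular":[0,0,0],"hand":-1},{"translation":[0,0,0],"angular":[0,0,0],"hand":-0.5},{"translation":[0,0,0],"angular":[0,0,0],"hand":-0.5},{"translation":[0,0,0],"angular":[0,0,0],"hand":-0.5},{"translation":[0,0,1],"angular":[0,0,0],"hand":-0.5},{"translation":[0,0,2],"angular":[0,0,0],"hand":-0.5},{"translation":[0,0,4],"angular":[0,0,0],"hand":-0.5},{"translation":[0,0,4],"angular":[0,0,0],"hand":-0.5},{"translation":[0,0,4],"angular":[0,0,0],"hand":-0.5},{"translation":[0,0,4],"angular":[0,0,0],"hand":-0.5},{"translation":[0,0,0],"angular":[0,0,0],"hand":0},{"translation":[0,0,0],"angular":[0,0,0],"hand":0}]'
python3 - <<'E'
from h import *
s=r.read_state();print(s['ee_pos'],s['ft_force'],s['eef_rot'])
snap('wrist','w15')
E
```

```text
time: 19.75
ee_pos: [0.6045, 0.2838, 0.2993]
eef_rot: [0.454, 0.542, -0.453, 0.543]
ft_force: [-0.9, -0.3, -0.8]
width: 0.031
[0.60446516 0.28376827 0.29934734] [-0.90645341 -0.26523962 -0.7902246 ] [ 0.45400158  0.54238582 -0.45263298  0.54297659]
```

View pics/w15.png

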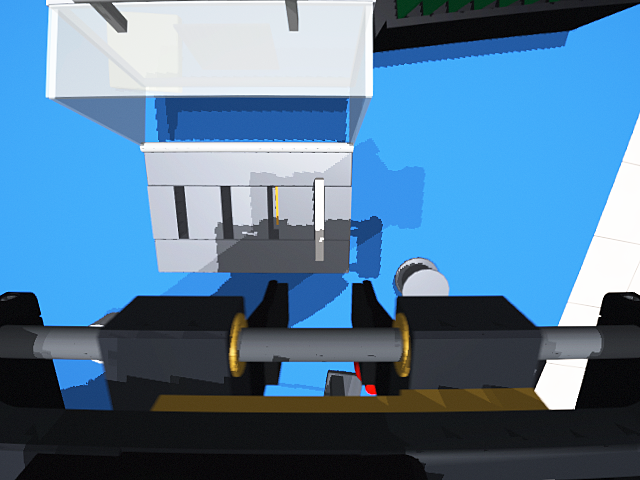

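```bash
python3 -m pendant '[{"translation":[0,-2,0.5],"angular":[0,0,-0.7],"hand":0},{"translation":[0,-3,0.5],"angular":[0,0,-0.7],"hand":0},{"translation":[0,-3,0.5],"angular":[0,0,-0.7],"hand":0},{"translation":[0,-3,0.5],"angular":[0,0,-0.7],"hand":0},{"translation":[0,-3,0],"angular":[0,0,-0.7],"hand":0},{"translation":[0,-3,0],"angular":[0,0,-0.7],"hand":0},{"translation":[0,-3,0],"angular":[0,0,-0.7],"hand":0},{"translation":[0,-3,0],"angular":[0,0,-0.7],"hand":0},{"translation":[0,-3,0],"angular":[0,0,-0.7],"hand":0},{"translation":[0,-3,0],"angular":[0,0,-0.7],"hand":0},{"translation":[0,-3,0],"angular":[0,0,-0.7],"hand":0},{"translation":[0,-2,0],"angular":[0,0,-0.5],"hand":0},{"translation":[0,0,0],"angular":[0,0,0],"hand":0},{"translation":[0,0,0],"angular":[0,0,0],"hand":0}]'
python3 - <<'E'
from h import *
s=r.read_state();M=R.from_quat(s['eef_rot']).as_matrix();print(s['ee_pos'],s['ft_force'],np.degrees(np.arctan2(M[1,1],M[0,1])))
snap('wrist','w16')
E
```

```text
time: 21.2
ee_pos: [0.6042, -0.0562, 0.3174]
eef_rot: [0.491, 0.509, -0.491, 0.508]
ft_force: [0.3, 0.0, 0.4]
width: 0.0437
[ 0.60421184 -0.05623273  0.31742302] [0.27304654 0.03377114 0.43806646] 2.0526068420389674
```

View pics/w16.png

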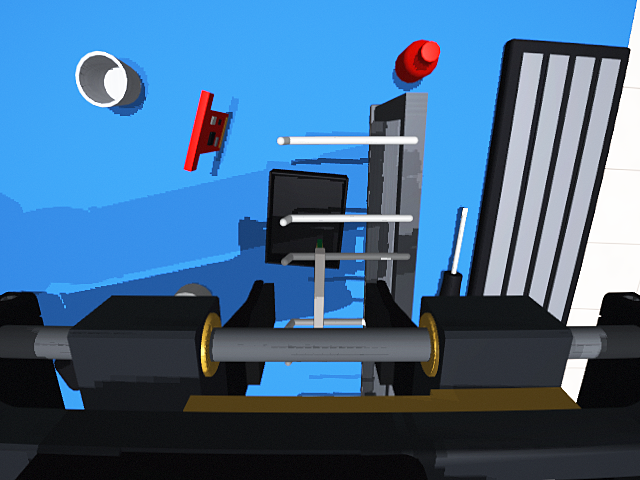

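Run:
```python
from h import *
s=r.read_state()
for u,z in [((319,248),.17),((319.5,254),.186),((319.5,325),.186),((302,257),.17),((302,323),.17),((302,218),.17),((302,141),.17)]: print(u,atz('wrist',u,z,s).round(4))
im=cv2.imread('pics/w16.png')[210:400,250:400]
cv2.imwrite('pics/w16c.png',cv2.resize(im,None,fx=3,fy=3,interpolation=cv2.INTER_CUBIC))
```

```text
(319, 248) [ 0.6037 -0.0658  0.17  ]
(319.5, 254) [ 0.6041 -0.0655  0.186 ]
(319.5, 325) [ 0.6064 -0.1264  0.186 ]
(302, 257) [ 0.5901 -0.074   0.17  ]
(302, 323) [ 0.5915 -0.134   0.17  ]
(302, 218) [ 0.5894 -0.0415  0.17  ]
(302, 141) [0.588  0.0172 0.17  ]
```

View pics/w16c.png

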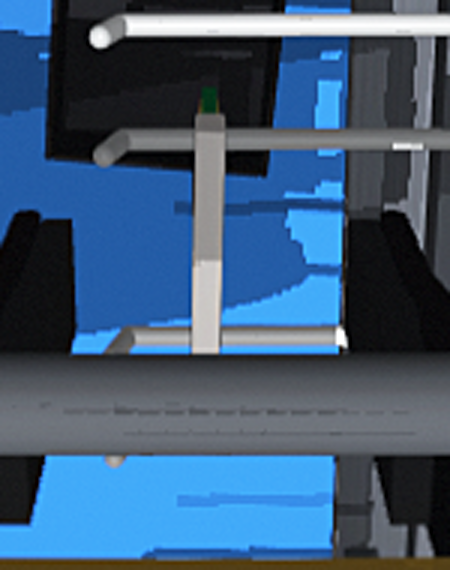

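```bash
python3 -m pendant '[{"translation":[0.1,-2.4,-1],"angular":[0,0,0],"hand":0},{"translation":[0,-2.3,-1],"angular":[0,0,0],"hand":0},{"translation":[0,0,-2],"angular":[0,0,0],"hand":0},{"translation":[0,0,-2],"angular":[0,0,0],"hand":0},{"translation":[0,0,0],"angular":[0,0,0],"hand":0},{"translation":[0,0,0],"angular":[0,0,0],"hand":0}]'
python3 - <<'E'
from h import *
s=r.read_state();print(s['ee_pos'],s['ft_force'])
snap('wrist','w17')
E
```

```text
time: 21.85
ee_pos: [0.6055, -0.1023, 0.2585]
eef_rot: [0.491, 0.509, -0.49, 0.509]
ft_force: [-0.3, -0.0, 0.5]
width: 0.044
[ 0.6055245  -0.1022943   0.25851174] [-0.34404362 -0.00440777  0.45955005]
```

View pics/w17.png

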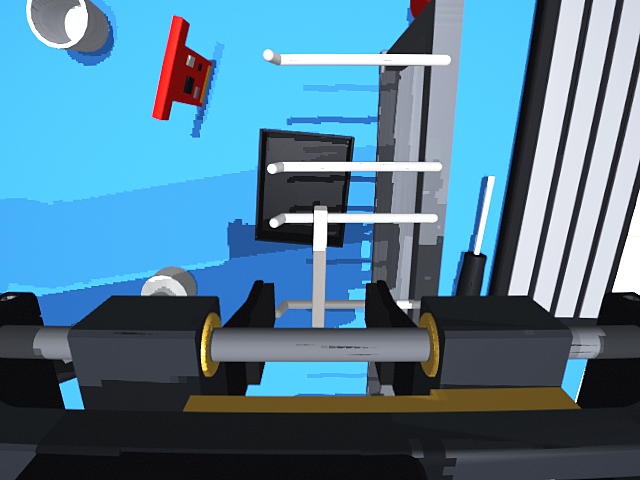

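Centred (bar at column 320). Descend and grip.

```bash
python3 -m pendant '[{"translation":[0,-0.2,-2],"angular":[0,0,0],"hand":0},{"translation":[0,0,-2],"angular":[0,0,0],"hand":0},{"translation":[0,0,-2],"angular":[0,0,0],"hand":0},{"translation":[0,0,-1.4],"angular":[0,0,0],"hand":0},{"translation":[0,0,0],"angular":[0,0,0],"hand":-1},{"translation":[0,0,0],"angular":[0,0,0],"hand":-1},{"translation":[0,0,0],"angular":[0,0,0],"hand":-1},{"translation":[0,0,0],"angular":[0,0,0],"hand":-1},{"translation":[0,0,0],"angular":[0,0,0],"hand":-1},{"translation":[0,0,0],"angular":[0,0,0],"hand":-1},{"translation":[0,0,0],"angular":[0,0,0],"hand":-1},{"translation":[0,0,0],"angular":[0,0,0],"hand":-1}]' 25
python3 - <<'E'
from h import *
s=r.read_state();print(s['ee_pos'],s['ft_force'])
E
```

```text
time: 23.1
ee_pos: [0.6056, -0.1058, 0.1844]
eef_rot: [0.491, 0.509, -0.491, 0.509]
ft_force: [0.2, 0.4, 4.6]
width: 0.0078
[ 0.60563338 -0.10575624  0.18438659] [0.23498541 0.42570585 4.60291728]
```

```bash
python3 -m pendant '[{"translation":[0,0,0.5],"angular":[0,0,0],"hand":-1},{"translation":[0,0,1],"angular":[0,0,0],"hand":-1},{"translation":[0,0,1.5],"angular":[0,0,0],"hand":-1},{"translation":[0,0,2],"angular":[0,0,0],"hand":-1},{"translation":[0,0,2],"angular":[0,0,0],"hand":-1},{"translation":[0,0,2],"angular":[0,0,0],"hand":-1},{"translation":[0,0,2],"angular":[0,0,0],"hand":-1},{"translation":[0,0,2],"angular":[0,0,0],"hand":-1},{"translation":[0,0,0],"angular":[0,0,0],"hand":-1}]'
python3 - <<'E'
from h import *
s=r.read_state();print(s['ee_pos'],s['ft_force'])
snap('wrist','w18'); snap('side','s18',(230,70,430,270),3)
E
```

```text
time: 24.0
ee_pos: [0.6064, -0.1052, 0.3178]
eef_rot: [0.492, 0.508, -0.49, 0.51]
ft_force: [1.3, 0.8, -0.5]
width: 0.0081
[ 0.60643379 -0.10515327  0.31782159] [ 1.27356825  0.8122839  -0.54716152]
```

View pics/w18.png

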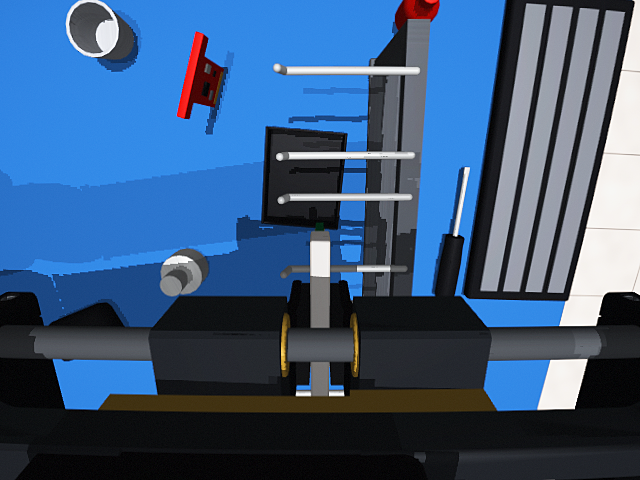

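View pics/s18.png

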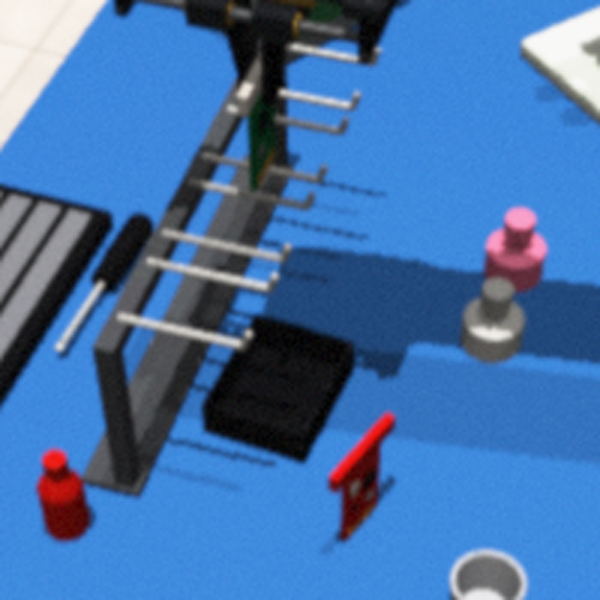

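```bash
python3 -m pendant '[{"translation":[-0.6,2,0],"angular":[0,0,0.6],"hand":-1},{"translation":[-0.7,2.7,0],"angular":[0,0,0.6],"hand":-1},{"translation":[-0.7,2.7,0],"angular":[0,0,0.6],"hand":-1},{"translation":[-0.7,2.7,0],"angular":[0,0,0.6],"hand":-1},{"translation":[-0.7,2.7,0],"angular":[0,0,0.6],"hand":-1},{"translation":[-0.7,2.7,0],"angular":[0,0,0.6],"hand":-1},{"translation":[-0.7,2.7,0],"angular":[0,0,0.6],"hand":-1},{"translation":[-0.7,2.7,0],"angular":[0,0,0.6],"hand":-1},{"translation":[-0.7,2.7,0],"angular":[0,0,0.6],"hand":-1},{"translation":[-0.7,2.7,0],"angular":[0,0,0.6],"hand":-1},{"translation":[-0.7,2.7,0],"angular":[0,0,0.6],"hand":-1},{"translation":[-0.7,2.7,-1],"angular":[0,0,0.6],"hand":-1},{"translation":[-0.7,2.7,-2],"angular":[0,0,0.6],"hand":-1},{"translation":[-0.5,2.2,-2],"angular":[0,0,0.3],"hand":-1},{"translation":[0,0.5,-2],"angular":[0,0,0],"hand":-1},{"translation":[0,0,0],"angular":[0,0,0],"hand":-1},{"translation":[0,0,0],"angular":[0,0,0],"hand":-1}]'
python3 - <<'E'
from h import *
s=r.read_state();M=R.from_quat(s['eef_rot']).as_matrix();print(s['ee_pos'],s['ft_force'],np.degrees(np.arctan2(M[1,1],M[0,1])),s['joint_positions'].round(2))
snap('wrist','w19')
E
```

```text
time: 25.8
ee_pos: [0.5095, 0.2658, 0.2442]
eef_rot: [0.453, 0.543, -0.454, 0.542]
ft_force: [0.2, 0.2, -0.2]
width: 0.0081
[0.50945607 0.26581773 0.24422094] [ 0.21717716  0.21275127 -0.21473019] 10.221573467106156 [ 0.33  0.45 -1.16  1.56  0.42  1.41 -0.68]
```

View pics/w19.png

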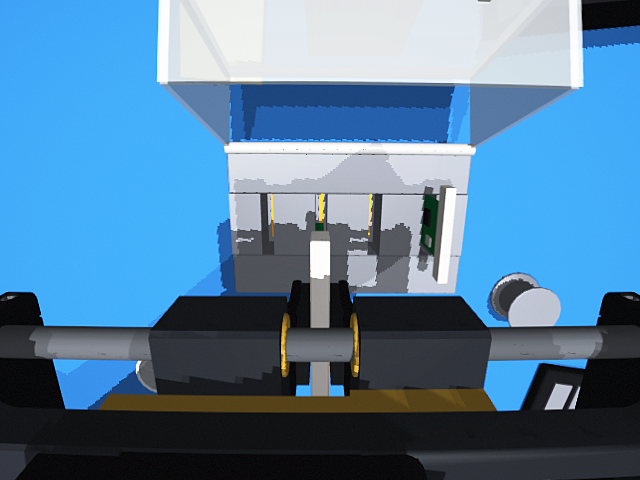

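```bash
python3 -m pendant '[{"translation":[0.1,0,-2],"angular":[0,0,0],"hand":-1},{"translation":[0,0,-2],"angular":[0,0,0],"hand":-1},{"translation":[0,0,-2],"angular":[0,0,0],"hand":-1},{"translation":[0,0,-2],"angular":[0,0,0],"hand":-1},{"translation":[0,0,0],"angular":[0,0,0],"hand":-1},{"translation":[0,0,0],"angular":[0,0,0],"hand":-1}]'
python3 - <<'E'
from h import *
s=r.read_state();M=R.from_quat(s['eef_rot']).as_matrix();print(s['ee_pos'],s['ft_force'],np.degrees(np.arctan2(M[1,1],M[0,1])))
im=r.camera('wrist')
cv2.imwrite('pics/w20.png',cv2.resize(im[185:305,260:380,::-1],None,fx=5,fy=5,interpolation=cv2.INTER_CUBIC))
E
```

```text
time: 26.45
ee_pos: [0.5119, 0.2652, 0.1652]
eef_rot: [0.454, 0.542, -0.454, 0.542]
ft_force: [-0.4, 0.5, -0.5]
width: 0.0079
[0.5118768  0.26519266 0.165239  ] [-0.37570836  0.45492013 -0.46333901] 10.090841769277509
```

View pics/w20.png

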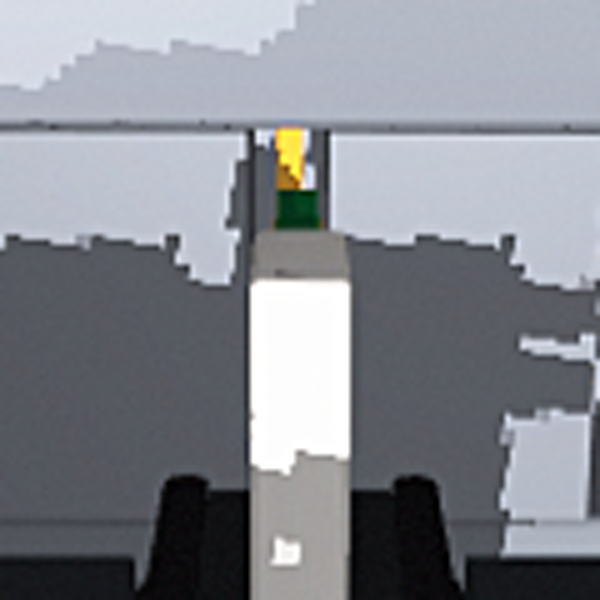

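```bash
python3 -m pendant '[{"translation":[-0.15,0.2,0],"angular":[0,0,0],"hand":-1},{"translation":[0,0,-1],"angular":[0,0,0],"hand":-1},{"translation":[0,0,-1],"angular":[0,0,0],"hand":-1},{"translation":[0,0,-1],"angular":[0,0,0],"hand":-1},{"translation":[0,0,-1],"angular":[0,0,0],"hand":-1},{"translation":[0,0,-0.6],"angular":[0,0,0],"hand":-1},{"translation":[0,0,-0.4],"angular":[0,0,0],"hand":-1},{"translation":[0,0,-0.3],"angular":[0,0,0],"hand":-1},{"translation":[0,0,0],"angular":[0,0,0],"hand":-1}]'; python3 -m pendant '[{"translation":[0,0,-0.2],"angular":[0,0,0],"hand":-1},{"translation":[0,0,-0.1],"angular":[0,0,0],"hand":-1},{"translation":[0,0,0],"angular":[0,0,0],"hand":-1}]'
```

```text
time: 27.4
ee_pos: [0.5099, 0.2673, 0.1108]
eef_rot: [0.454, 0.542, -0.454, 0.542]
ft_force: [-0.2, -0.4, -0.4]
width: 0.0076
time: 27.7
ee_pos: [0.5108, 0.2678, 0.1095]
eef_rot: [0.455, 0.542, -0.453, 0.543]
ft_force: [-1.9, -1.4, 9.5]
width: 0.0077
```

```bash
python3 -m pendant '[{"translation":[0,0,0.1],"angular":[0,0,0],"hand":-1},{"translation":[0,0,0],"angular":[0,0,0],"hand":-0.5},{"translation":[0,0,0],"angular":[0,0,0],"hand":-0.5},{"translation":[0,0,0],"angular":[0,0,0],"hand":-0.5},{"translation":[0,0,1],"angular":[0,0,0],"hand":-0.5},{"translation":[0,0,2],"angular":[0,0,0],"hand":-0.5},{"translation":[0,0,4],"angular":[0,0,0],"hand":-0.5},{"translation":[0,0,4],"angular":[0,0,0],"hand":-0.5},{"translation":[0,0,4],"angular":[0,0,0],"hand":-0.5},{"translation":[0,0,4],"angular":[0,0,0],"hand":-0.5},{"translation":[0,0,4],"angular":[0,0,0],"hand":-0.5},{"translation":[0,0,0],"angular":[0,0,0],"hand":-0.5}]'
python3 - <<'E'
from h import *
s=r.read_state();print(s['ee_pos'],s['ft_force'],s['eef_rot'])
snap('wrist','w21'); snap('side','s21',(190,230,390,400),3.5)
E
```

```text
time: 28.9
ee_pos: [0.5105, 0.269, 0.3449]
eef_rot: [0.456, 0.541, -0.451, 0.543]
ft_force: [-0.4, 0.6, -1.2]
width: 0.0216
[0.5105305  0.26902346 0.34489137] [-0.40483684  0.63174818 -1.21292208] [ 0.45626477  0.54147081 -0.45117351  0.5432074 ]
```

View pics/w21.png

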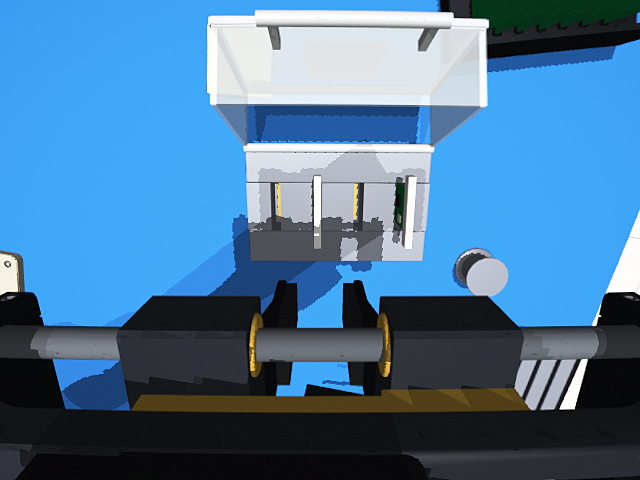

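View pics/s21.png

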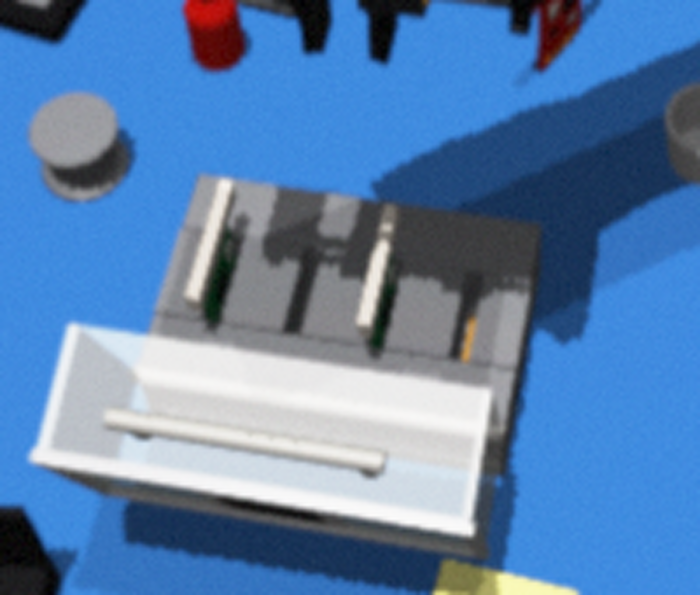

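```bash
python3 -m pendant '[{"translation":[0,1.4,0],"angular":[0,0,8.2],"hand":-0.4},{"translation":[0,1.4,0],"angular":[0,0,8.2],"hand":-0.4},{"translation":[0,1.4,0],"angular":[0,0,8.2],"hand":-0.4},{"translation":[0,1.4,0],"angular":[0,0,8.2],"hand":-0.4},{"translation":[0,1.4,0],"angular":[0,0,8.2],"hand":-0.4},{"translation":[0,1.4,0],"angular":[0,0,8.2],"hand":-0.4},{"translation":[0,1.4,0],"angular":[0,0,8.2],"hand":-0.4},{"translation":[0,1.4,0],"angular":[0,0,8.2],"hand":-0.4},{"translation":[0,1.4,0],"angular":[0,0,8.2],"hand":-0.4},{"translation":[0,1.4,-1],"angular":[0,0,8.2],"hand":-0.4},{"translation":[0,1.4,-1],"angular":[0,0,8.2],"hand":-0.4},{"translation":[0,0,0],"angular":[0,0,0],"hand":-0.4},{"translation":[0,0,0],"angular":[0,0,0],"hand":-0.4}]'
python3 - <<'E'
from h import *
s=r.read_state();M=R.from_quat(s['eef_rot']).as_matrix();print(s['ee_pos'],s['ft_force'],np.degrees(np.arctan2(M[1,1],M[0,1])),s['joint_positions'].round(2))
snap('wrist','w22')
E
```

```text
time: 30.3
ee_pos: [0.5096, 0.421, 0.3183]
eef_rot: [-0.063, 0.705, 0.062, 0.704]
ft_force: [-0.2, 0.1, -0.4]
width: 0.0265
[0.50963506 0.42099832 0.31828296] [-0.15361267  0.07910745 -0.39864613] 100.14868948047373 [-0.01  0.74 -1.35  1.19  0.72  1.71  0.58]
```

View pics/w22.png

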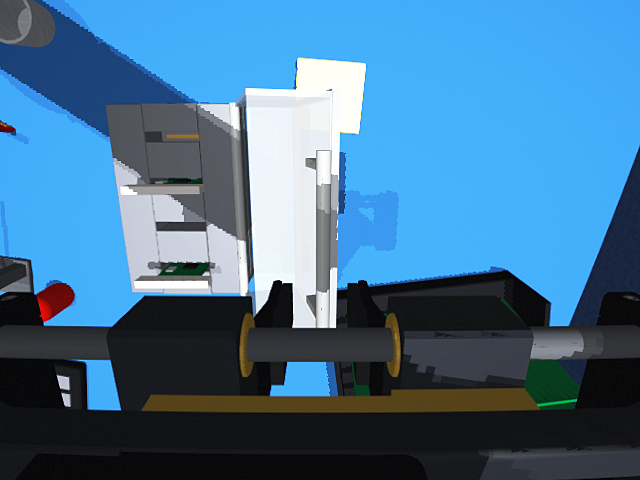

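```bash
python3 -m pendant '[{"translation":[0,0.3,-2],"angular":[0,0,0],"hand":-0.4},{"translation":[0,0,-2],"angular":[0,0,0],"hand":-0.4},{"translation":[0,0,-2],"angular":[0,0,0],"hand":-0.4},{"translation":[0,0,-1.5],"angular":[0,0,0],"hand":-0.4},{"translation":[0,0,0],"angular":[0,0,0],"hand":-0.4}]'
python3 - <<'E'
from h import *
s=r.read_state();M=R.from_quat(s['eef_rot']).as_matrix();print(s['ee_pos'],s['ft_force'],np.degrees(np.arctan2(M[1,1],M[0,1])),s['joint_positions'].round(2))
snap('wrist','w23')
E
```

```text
time: 30.85
ee_pos: [0.5102, 0.4229, 0.2424]
eef_rot: [-0.063, 0.705, 0.062, 0.704]
ft_force: [0.6, 0.7, 0.2]
width: 0.026
[0.51024932 0.42288207 0.24240011] [0.60417167 0.67562382 0.15396574] 100.18989453835765 [ 0.02  0.78 -1.33  1.31  0.76  1.59  0.55]
```

View pics/w23.png

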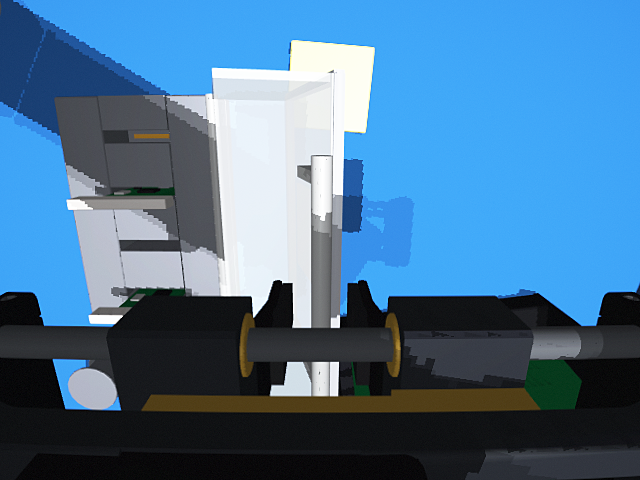

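```bash
python3 -m pendant '[{"translation":[0,0,-1.5],"angular":[0,0,0],"hand":-0.4},{"translation":[0,0,-1.3],"angular":[0,0,0],"hand":-0.4},{"translation":[0,0,0],"angular":[0,0,0],"hand":-1},{"translation":[0,0,0],"angular":[0,0,0],"hand":-1},{"translation":[0,0,0],"angular":[0,0,0],"hand":-1},{"translation":[0,0,0],"angular":[0,0,0],"hand":-1},{"translation":[0,0,0],"angular":[0,0,0],"hand":-1}]' 15
python3 - <<'E'
from fit import *
s=r.read_state();print(s['ee_pos'],s['ft_force'],s['joint_positions'].round(2))
p=[0.5340,0.2698,0.1775]
ths=np.linspace(1.85,0,26)
P=np.array([cov([*p,t],(0,168,45)) for t in ths])*100
print(P[0],P[-1])
Q=np.round(P-P[0],1)
print(np.diff(Q,axis=0).round(1).tolist())
E
```

```text
time: 31.6
ee_pos: [0.5102, 0.4233, 0.2163]
eef_rot: [-0.064, 0.704, 0.063, 0.704]
ft_force: [-0.9, -4.4, 0.3]
width: 0.0094
[0.51019064 0.42333612 0.21625919] [-0.93528928 -4.41462747  0.33995346] [ 0.02  0.8  -1.32  1.34  0.77  1.55  0.54]
[50.63569035 42.38967592 20.9092673 ] [55.18335101 17.03868926 10.5       ]
[[0.2, -1.1, 0.6], [0.2, -1.2, 0.6], [0.2, -1.1, 0.4], [0.2, -1.3, 0.4], [0.3, -1.2, 0.2], [0.2, -1.3, 0.2], [0.2, -1.2, 0.1], [0.2, -1.3, 0.0], [0.3, -1.3, -0.2], [0.2, -1.2, -0.2], [0.2, -1.2, -0.3], [0.2, -1.2, -0.4], [0.2, -1.2, -0.4], [0.2, -1.1, -0.6], [0.2, -1.1, -0.7], [0.2, -1.1, -0.7], [0.2, -1.0, -0.8], [0.2, -0.9, -0.9], [0.1, -0.8, -0.9], [0.2, -0.8, -1.0], [0.1, -0.7, -1.1], [0.1, -0.7, -1.1], [0.1, -0.5, -1.2], [0.1, -0.5, -1.2], [0.0, -0.4, -1.2]]
```

```bash
python3 -m pendant '[{"translation":[0.2,-1.1,0.6],"angular":[0,0,0],"hand":-1},{"translation":[0.2,-1.2,0.6],"angular":[0,0,0],"hand":-1},{"translation":[0.2,-1.1,0.4],"angular":[0,0,0],"hand":-1},{"translation":[0.2,-1.3,0.4],"angular":[0,0,0],"hand":-1},{"translation":[0.3,-1.2,0.2],"angular":[0,0,0],"hand":-1},{"translation":[0.2,-1.3,0.2],"angular":[0,0,0],"hand":-1},{"translation":[0.2,-1.2,0.1],"angular":[0,0,0],"hand":-1},{"translation":[0.2,-1.3,0],"angular":[0,0,0],"hand":-1}]'
python3 - <<'E'
from h import *
s=r.read_state();print(s['ft_force'],s['joint_positions'].round(2))
E
```

```text
time: 32.4
ee_pos: [0.5269, 0.3268, 0.2418]
eef_rot: [-0.063, 0.704, 0.064, 0.704]
ft_force: [-0.0, 2.8, 3.0]
width: 0.0095
[-0.04868155  2.84472123  3.02314946] [ 0.26  0.72 -1.38  1.44  0.71  1.55  0.67]
```

```bash
python3 -m pendant '[{"translation":[0.3,-1.3,-0.2],"angular":[0,0,0],"hand":-1},{"translation":[0.2,-1.2,-0.2],"angular":[0,0,0],"hand":-1},{"translation":[0.2,-1.2,-0.3],"angular":[0,0,0],"hand":-1},{"translation":[0.2,-1.2,-0.4],"angular":[0,0,0],"hand":-1},{"translation":[0.2,-1.2,-0.4],"angular":[0,0,0],"hand":-1},{"translation":[0.2,-1.1,-0.6],"angular":[0,0,0],"hand":-1},{"translation":[0.2,-1.1,-0.7],"angular":[0,0,0],"hand":-1},{"translation":[0.2,-1.1,-0.7],"angular":[0,0,0],"hand":-1}]'
python3 - <<'E'
from h import *
s=r.read_state();print(s['ft_force'],s['torque'],s['joint_positions'].round(2))
E
```

```text
time: 33.2
ee_pos: [0.5437, 0.232, 0.2054]
eef_rot: [-0.064, 0.705, 0.063, 0.704]
ft_force: [-3.5, 2.4, -0.1]
width: 0.0092
[-3.48696544  2.41792616 -0.08409597] [0.70203371 0.66645685 0.01420761] [ 0.48  0.71 -1.4   1.56  0.7   1.47  0.79]
```

Next rows, then slow near the stop.

```bash
python3 -m pendant '[{"translation":[0.2,-1.0,-0.8],"angular":[0,0,0],"hand":-1},{"translation":[0.1,-0.9,-0.9],"angular":[0,0,0],"hand":-1},{"translation":[0.1,-0.8,-0.9],"angular":[0,0,0],"hand":-1},{"translation":[0.2,-0.8,-1.0],"angular":[0,0,0],"hand":-1},{"translation":[0.1,-0.7,-1.1],"angular":[0,0,0],"hand":-1},{"translation":[0.1,-0.7,-1.1],"angular":[0,0,0],"hand":-1},{"translation":[0,0,0],"angular":[0,0,0],"hand":-1}]'
python3 - <<'E'
from fit import *
s=r.read_state();print(s['ft_force'],s['torque'],s['ee_pos'])
p=[0.5340,0.2698,0.1775]
for t in np.arange(0,.4,.03): print(round(t,2),np.round(np.array(cov([*p,t],(0,168,45))),4))
snap('wrist','w24'); snap('side','s24',(180,200,380,400),3)
E
```

```text
time: 33.9
ee_pos: [0.5523, 0.1832, 0.146]
eef_rot: [-0.063, 0.705, 0.063, 0.704]
ft_force: [2.3, 1.7, -4.2]
width: 0.0092
[ 2.25783189  1.72786085 -4.15700127] [ 0.51938924 -0.6574325  -0.05169498] [0.55227036 0.18320112 0.14601077]
0.0 [0.5518 0.1704 0.105 ]
0.03 [0.5516 0.1718 0.11  ]
0.06 [0.5513 0.1733 0.115 ]
0.09 [0.551  0.175  0.1199]
0.12 [0.5507 0.1769 0.1248]
0.15 [0.5503 0.1789 0.1296]
0.18 [0.5499 0.181  0.1343]
0.21 [0.5495 0.1833 0.139 ]
0.24 [0.5491 0.1857 0.1436]
0.27 [0.5486 0.1882 0.1482]
0.3 [0.5482 0.1909 0.1526]
0.33 [0.5477 0.1937 0.157 ]
0.36 [0.5471 0.1966 0.1613]
0.39 [0.5466 0.1996 0.1655]
```

View pics/s24.png

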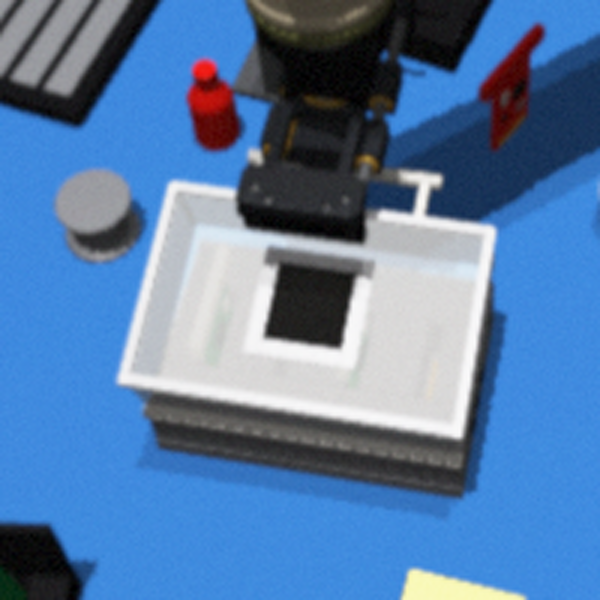

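View pics/w24.png

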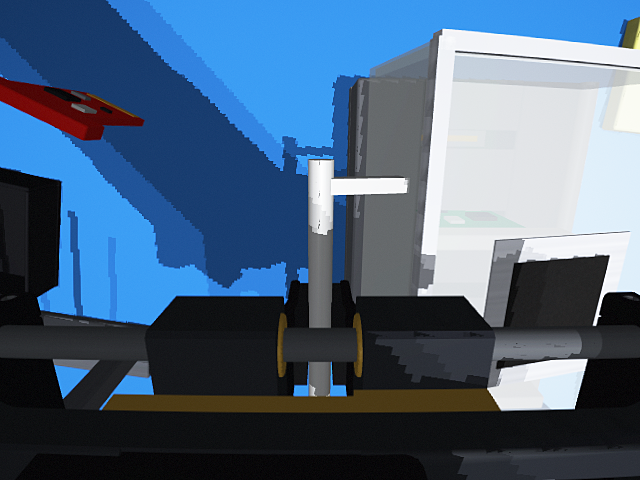

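```bash
python3 -m pendant '[{"translation":[0,-0.25,-0.5],"angular":[0,0,0],"hand":-1},{"translation":[0,-0.25,-0.5],"angular":[0,0,0],"hand":-1},{"translation":[0.1,-0.2,-0.5],"angular":[0,0,0],"hand":-1},{"translation":[0,-0.2,-0.5],"angular":[0,0,0],"hand":-1},{"translation":[0,-0.1,-0.3],"angular":[0,0,0],"hand":-1},{"translation":[0,-0.1,-0.3],"angular":[0,0,0],"hand":-1},{"translation":[0,0,0],"angular":[0,0,0],"hand":-1}]'; python3 -m pendant '[{"translation":[0,0,-0.2],"angular":[0,0,0],"hand":-1},{"translation":[0,-0.1,-0.2],"angular":[0,0,0],"hand":-1},{"translation":[0,0,0],"angular":[0,0,0],"hand":-1}]'
```

```text
time: 34.7
ee_pos: [0.5537, 0.173, 0.1216]
eef_rot: [-0.063, 0.704, 0.064, 0.705]
ft_force: [7.6, 1.0, -4.2]
width: 0.0091
time: 35.0
ee_pos: [0.5539, 0.1718, 0.1178]
eef_rot: [-0.063, 0.704, 0.063, 0.705]
ft_force: [7.5, 1.2, -2.2]
width: 0.009
```

```bash
python3 -m pendant '[{"translation":[-0.1,0,-0.2],"angular":[0,0,0],"hand":-1},{"translation":[-0.1,-0.05,-0.2],"angular":[0,0,0],"hand":-1},{"translation":[0,0,0],"angular":[0,0,0],"hand":-1}]'; python3 -m pendant '[{"translation":[0,0,-0.1],"angular":[0,0,0],"hand":-1},{"translation":[0,-0.05,-0.1],"angular":[0,0,0],"hand":-1},{"translation":[0,0,0],"angular":[0,0,0],"hand":-1}]'
```

```text
time: 35.3
ee_pos: [0.5538, 0.1708, 0.1144]
eef_rot: [-0.063, 0.702, 0.063, 0.706]
ft_force: [15.1, 0.2, -1.2]
width: 0.0094
time: 35.6
ee_pos: [0.5539, 0.1703, 0.1126]
eef_rot: [-0.063, 0.702, 0.063, 0.706]
ft_force: [14.2, 0.3, 0.1]
width: 0.0094
```

```bash
python3 -m pendant '[{"translation":[0.2,0,-0.1],"angular":[0,0,0],"hand":-1},{"translation":[0.1,0,-0.1],"angular":[0,0,0],"hand":-1},{"translation":[0,0,0],"angular":[0,0,0],"hand":-1}]'; python3 -m pendant '[{"translation":[0,0,-0.1],"angular":[0,0,0],"hand":-1},{"translation":[0,0,-0.1],"angular":[0,0,0],"hand":-1},{"translation":[0,0,0],"angular":[0,0,0],"hand":-1}]'
```

```text
time: 35.9
ee_pos: [0.5542, 0.1696, 0.1096]
eef_rot: [-0.064, 0.705, 0.062, 0.704]
ft_force: [1.9, -5.5, 2.8]
width: 0.0095
time: 36.2
ee_pos: [0.5545, 0.1696, 0.1089]
eef_rot: [-0.064, 0.704, 0.062, 0.704]
ft_force: [-2.1, -9.3, 16.0]
width: 0.0092
```

```bash
python3 -m pendant '[{"translation":[0,0,0.1],"angular":[0,0,0],"hand":-1},{"translation":[0,0,0],"angular":[0,0,0],"hand":-0.6},{"translation":[0,0,0],"angular":[0,0,0],"hand":-0.6},{"translation":[0,0,0],"angular":[0,0,0],"hand":-0.6},{"translation":[0,0,1],"angular":[0,0,0],"hand":-0.5},{"translation":[0,0,2],"angular":[0,0,0],"hand":-0.5},{"translation":[0,0,4],"angular":[0,0,0],"hand":-0.5},{"translation":[0,0,4],"angular":[0,0,0],"hand":-0.5},{"translation":[0,-1,4],"angular":[0,0,0],"hand":-0.5},{"translation":[0,-2,4],"angular":[0,0,0],"hand":-0.5},{"translation":[0,0,0],"angular":[0,0,0],"hand":0}]'
python3 - <<'E'
from h import *
s=r.read_state();print(s['ft_force'],s['ee_pos'],s['eef_rot'],s['joint_positions'].round(2))
snap('wrist','w25'); snap('side','s25',(180,200,380,400),3)
E
```

```text
time: 37.3
ee_pos: [0.5554, 0.141, 0.3057]
eef_rot: [-0.063, 0.702, 0.063, 0.707]
ft_force: [0.5, 0.2, -1.2]
width: 0.025
[ 0.50997139  0.18760536 -1.20981405] [0.55544753 0.14100103 0.3056536 ] [-0.06267675  0.70163589  0.06337415  0.70693877] [ 0.68  0.56 -1.43  1.47  0.55  1.58  1.03]
```

View pics/s25.png

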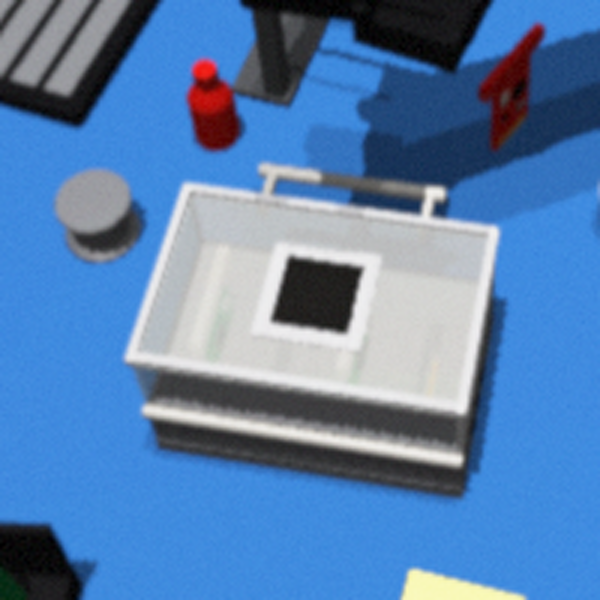

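View pics/w25.png

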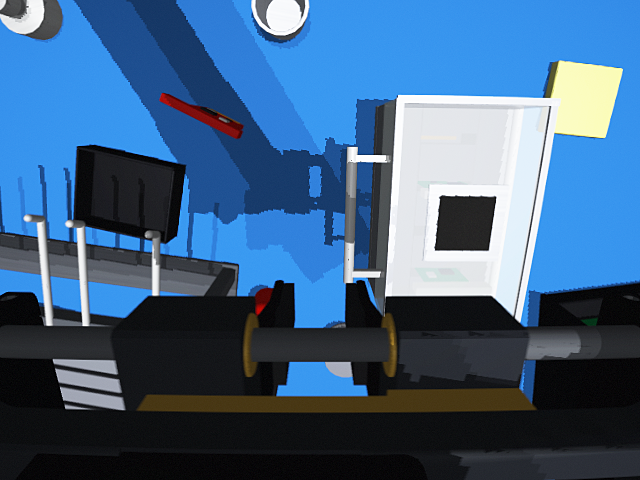

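Run:
```python
from fit import *
p=[0.5340,0.2698,0.1775]
obs=[((105,134,64),(187,185)),((-105,134,64),(497,228)),((-105,0,64),(465,410)),((105,0,64),(130,358)),((65,168,45),(262,170)),((-65,168,45),(445,193)),((0,67,64),(318,294))]
for t in (0,.03,.06): print(t,[ (proj('side',cov([*p,t],q))[0]-[180+u[0]/3,200+u[1]/3]).round(1).tolist() for q,u in obs])
f=lambda q: np.concatenate([proj('side',cov(q,a))[0]-[180+u[0]/3,200+u[1]/3] for a,u in obs])
print(least_squares(f,[*p,0]).x)
r.camera('top'); s=r.read_state()
print([(d['point'],d['confidence']) for d in r.find_in('top','weight')])
snap('top','t25',(300,200,460,330),5)
```

```text
0 [[-1.7, 0.6], [-1.8, 0.6], [-2.1, 1.8], [-2.3, 2.0], [-2.3, -0.1], [-1.5, 0.7], [-1.7, 0.3]]
0.03 [[-2.3, 0.3], [-1.9, 0.3], [-2.3, 2.8], [-2.6, 3.0], [-2.7, -0.9], [-1.7, -0.1], [-2.0, 0.6]]
0.06 [[-2.8, 0.0], [-2.1, 0.1], [-2.5, 3.8], [-2.9, 3.9], [-3.2, -1.7], [-1.8, -0.8], [-2.3, 1.0]]
[ 0.53154268  0.26682838  0.1783116  -0.02152494]
[([289.5, 397.3], 0.78), ([277.2, 428.3], 0.58), ([253.8, 227.9], 0.45)]
```

View pics/t25.png

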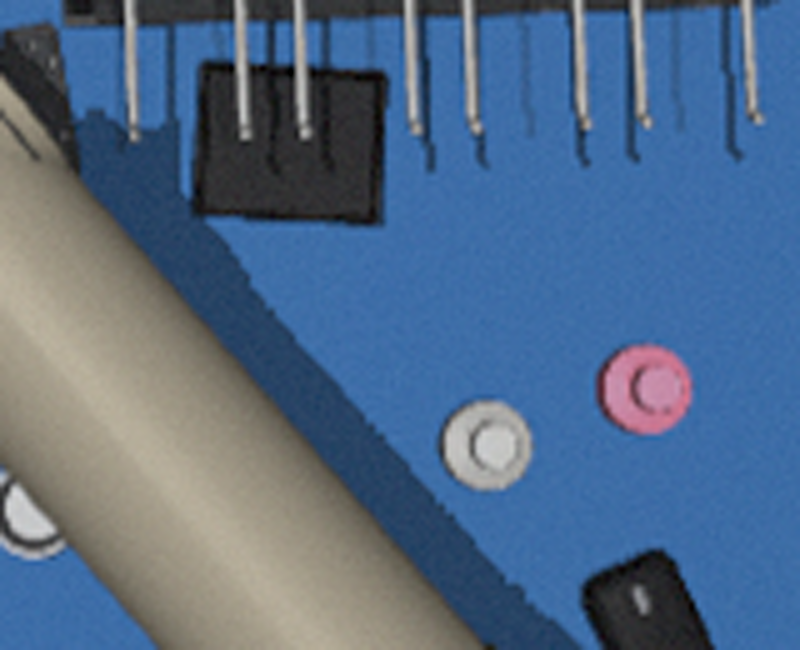

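Run:
```python
from h import *
print(atz('top',(399,289),.064),atz('top',(397.2,289.1),.03))
```

```text
[ 0.40881541 -0.1977448   0.064     ] [ 0.40835215 -0.19736435  0.03      ]
```

```bash
python3 -m pendant '[{"translation":[-1.2,-2.4,0],"angular":[0,0,-8.2],"hand":0},{"translation":[-1.2,-2.4,0],"angular":[0,0,-8.2],"hand":0},{"translation":[-1.2,-2.4,0],"angular":[0,0,-8.2],"hand":0},{"translation":[-1.2,-2.4,0],"angular":[0,0,-8.2],"hand":0},{"translation":[-1.2,-2.4,0],"angular":[0,0,-8.2],"hand":0},{"translation":[-1.2,-2.4,0],"angular":[0,0,-8.2],"hand":0},{"translation":[-1.2,-2.4,0],"angular":[0,0,-8.2],"hand":0},{"translation":[-1.2,-2.4,0],"angular":[0,0,-8.2],"hand":0},{"translation":[-1.2,-2.4,-1],"angular":[0,0,-8.2],"hand":0},{"translation":[-1.2,-2.4,-1],"angular":[0,0,-8.2],"hand":0},{"translation":[-1.2,-2.4,-1],"angular":[0,0,-8],"hand":0},{"translation":[0,0,0],"angular":[0,0,0],"hand":0},{"translation":[0,0,0],"angular":[0,0,0],"hand":0}]'
python3 - <<'E'
from h import *
s=r.read_state();M=R.from_quat(s['eef_rot']).as_matrix();print(s['ee_pos'],s['ft_force'],M.round(3).tolist(),s['joint_positions'].round(2))
snap('wrist','w26')
E
```

```text
time: 38.85
ee_pos: [0.4216, -0.1223, 0.2685]
eef_rot: [0.453, 0.544, -0.453, 0.543]
ft_force: [0.6, 0.1, 0.5]
width: 0.0435
[ 0.42160422 -0.12232011  0.26848806] [0.58695935 0.06709158 0.50681373] [[-0.001, 0.984, 0.181], [0.001, 0.181, -0.984], [-1.0, -0.001, -0.001]] [ 1.61 -0.14 -1.3   1.84 -0.14  1.35  0.53]
```

View pics/w26.png

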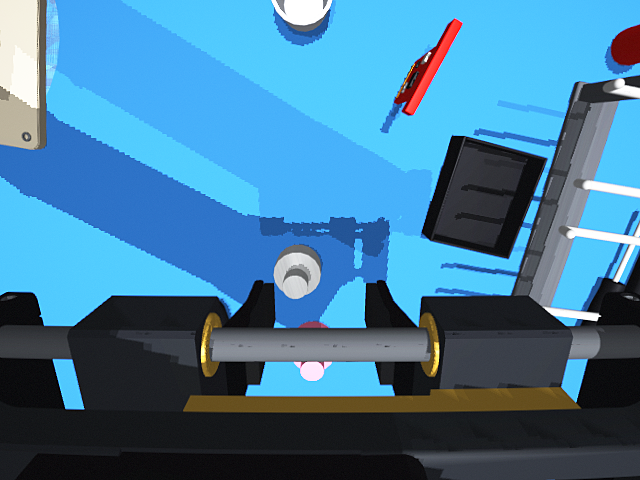

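Run:
```python
from h import *
s=r.read_state()
im=cv2.imread('pics/w26.png')[235:330,240:370]
cv2.imwrite('pics/w26c.png',cv2.resize(im,None,fx=5,fy=5,interpolation=cv2.INTER_CUBIC))
print(atz('wrist',(295,286),.064,s),atz('wrist',(297,268),.03,s))
print(proj('wrist',[(.4085,-.1975,.064),(.4085,-.1975,.03)],s))
```

```text
[ 0.41008878 -0.1934698   0.064     ] [ 0.40900992 -0.1871868   0.03      ]
[[292.78372767 289.37692298]
 [294.98322166 276.63331012]]
```

View pics/w26c.png

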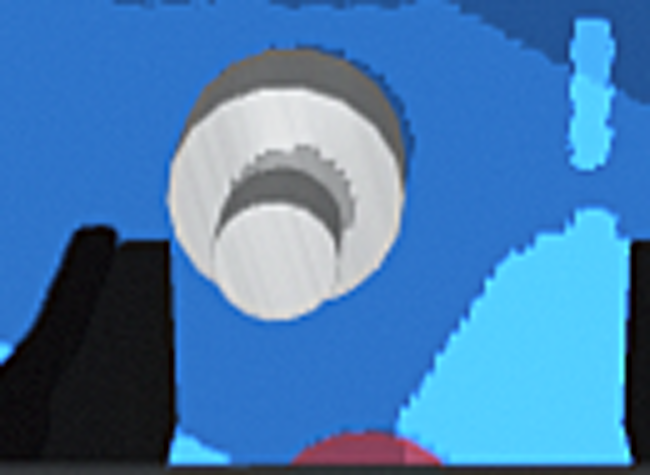

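```bash
python3 -m pendant '[{"translation":[-0.6,-3.7,0],"angular":[0,0,0],"hand":0},{"translation":[-0.6,-3.6,-2],"angular":[0,0,0],"hand":0},{"translation":[0,0,-4],"angular":[0,0,0],"hand":0},{"translation":[0,0,-4],"angular":[0,0,0],"hand":0},{"translation":[0,0,-3.5],"angular":[0,0,0],"hand":0},{"translation":[0,0,0],"angular":[0,0,0],"hand":0},{"translation":[0,0,0],"angular":[0,0,0],"hand":0}]'
python3 - <<'E'
from h import *
s=r.read_state();print(s['ee_pos'],s['ft_force'],s['joint_positions'].round(2))
snap('wrist','w27');snap('side','s27',(340,120,460,220),5)
E
```

```text
time: 39.6
ee_pos: [0.411, -0.1944, 0.135]
eef_rot: [0.453, 0.544, -0.451, 0.544]
ft_force: [0.7, 0.1, 0.7]
width: 0.0436
[ 0.41099184 -0.1943512   0.13495757] [0.69534863 0.05711072 0.73803612] [ 1.5   0.25 -1.25  1.98  0.27  1.09  0.32]
```

View pics/w27.png

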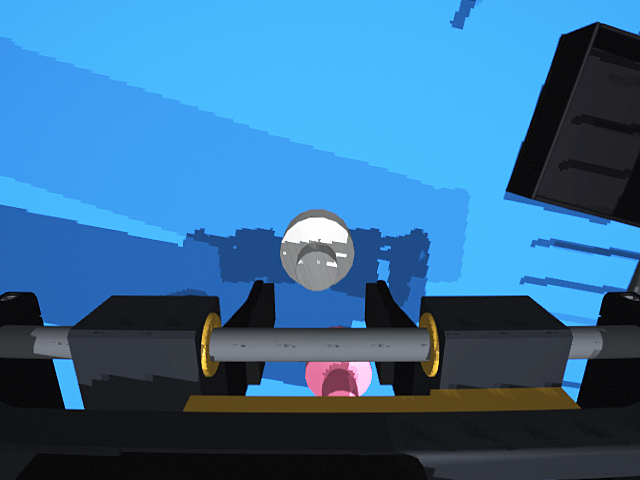

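View pics/s27.png

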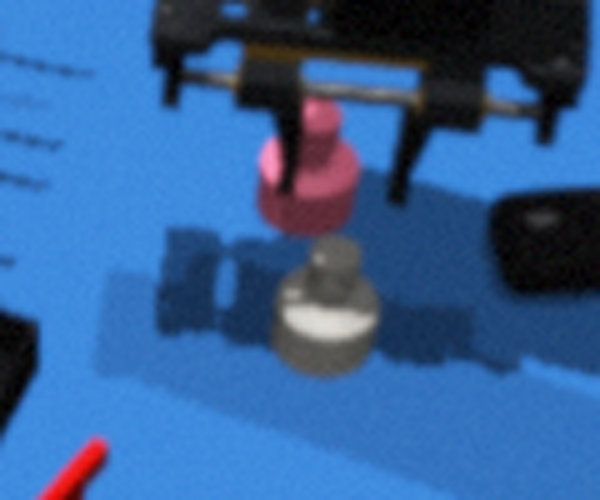

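Run:
```python
from h import *
s=r.read_state()
im=cv2.imread('pics/w27.png')[200:300,260:380]
cv2.imwrite('pics/w27c.png',cv2.resize(im,None,fx=5,fy=5,interpolation=cv2.INTER_CUBIC))
e=s['ee_pos']
print(proj('wrist',[(e[0],e[1]+d,.064) for d in (-.01,0,.01)]+[(e[0],e[1]+d,.03) for d in (-.01,0,.01)],s).round(1))
print([(d['point'],d['confidence']) for d in r.find_in('wrist','weight')])
```

```text
[[316.6 284.2]
 [319.6 269.2]
 [322.6 253.7]
 [316.9 264.8]
 [319.5 251.5]
 [322.2 237.8]]
[([376.8, 340.2], 0.8), ([247.0, 315.8], 0.58)]
```

View pics/w27c.png

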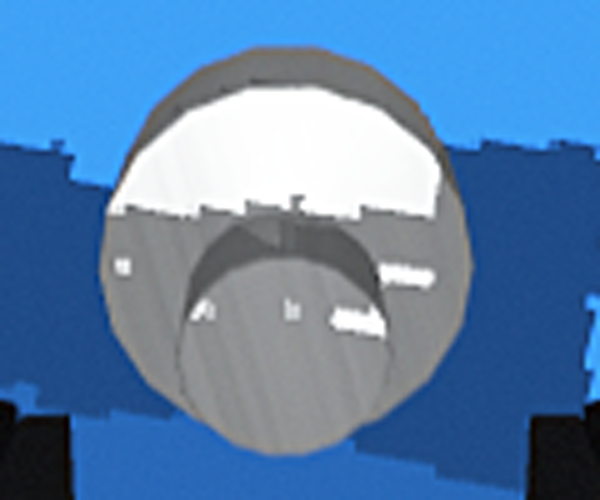

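```bash
python3 -m pendant '[{"translation":[-0.2,-0.1,-2],"angular":[0,0,0],"hand":0},{"translation":[0,0,-2],"angular":[0,0,0],"hand":0},{"translation":[0,0,-2],"angular":[0,0,0],"hand":0},{"translation":[0,0,-1.3],"angular":[0,0,0],"hand":0},{"translation":[0,0,0],"angular":[0,0,0],"hand":-1},{"translation":[0,0,0],"angular":[0,0,0],"hand":-1},{"translation":[0,0,0],"angular":[0,0,0],"hand":-1},{"translation":[0,0,0],"angular":[0,0,0],"hand":-1},{"translation":[0,0,0],"angular":[0,0,0],"hand":-1}]' 35; python3 -c "
from h import *
s=r.read_state();print(s['ee_pos'],s['ft_force'],s['torque'])"
```

```text
time: 40.65
ee_pos: [0.4091, -0.1971, 0.062]
eef_rot: [0.453, 0.542, -0.453, 0.544]
ft_force: [2.2, -0.1, 6.3]
width: 0.0248
[ 0.40906986 -0.19705616  0.06201813] [ 2.22790076 -0.06962654  6.32556739] [ 0.14137862 -0.47254763  0.02720654]
```

```bash
python3 -m pendant '[{"translation":[0,0,1],"angular":[0,0,0],"hand":-1},{"translation":[0,0,2],"angular":[0,0,0],"hand":-1},{"translation":[0,0,3],"angular":[0,0,0],"hand":-1},{"translation":[0,0,3],"angular":[0,0,0],"hand":-1},{"translation":[0,0,3],"angular":[0,0,0],"hand":-1},{"translation":[0,0,3],"angular":[0,0,0],"hand":-1},{"translation":[0,0,3],"angular":[0,0,0],"hand":-1},{"translation":[0,0,3],"angular":[0,0,0],"hand":-1},{"translation":[0,0,0],"angular":[0,0,0],"hand":-1}]'
python3 - <<'E'
from h import *
s=r.read_state();print(s['ee_pos'],s['ft_force'],s['torque'],s['joint_positions'].round(2))
snap('wrist','w28')
E
```

```text
time: 41.55
ee_pos: [0.4091, -0.1968, 0.2739]
eef_rot: [0.452, 0.542, -0.454, 0.544]
ft_force: [-0.1, -0.3, -5.6]
width: 0.0247
[ 0.40906785 -0.19678161  0.27385542] [-0.12149047 -0.26905052 -5.58592715] [-0.09481118 -0.1333561  -0.04885087] [ 1.76 -0.04 -1.35  1.8  -0.04  1.35  0.61]
```

View pics/w28.png

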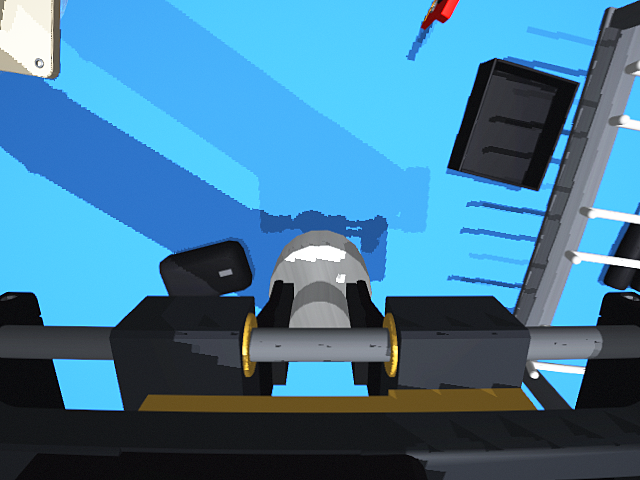

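```bash
python3 -m pendant '[{"translation":[0.7,1.5,0.5],"angular":[0,0,0],"hand":-1},{"translation":[0.8,2.5,0.5],"angular":[0,0,0],"hand":-1},{"translation":[0.8,2.5,0.5],"angular":[0,0,0],"hand":-1},{"translation":[0.8,2.5,0.5],"angular":[0,0,0],"hand":-1},{"translation":[0.8,2.5,0],"angular":[0,0,0],"hand":-1},{"translation":[0.8,2.5,0],"angular":[0,0,0],"hand":-1},{"translation":[0.8,2.5,0],"angular":[0,0,0],"hand":-1},{"translation":[0.8,2.5,0],"angular":[0,0,0],"hand":-1},{"translation":[0.8,2.5,0],"angular":[0,0,0],"hand":-1},{"translation":[0.8,2.5,0],"angular":[0,0,0],"hand":-1},{"translation":[0.8,2.5,0],"angular":[0,0,0],"hand":-1},{"translation":[0.8,2.5,0],"angular":[0,0,0],"hand":-1},{"translation":[0.8,2.5,0],"angular":[0,0,0],"hand":-1},{"translation":[0.8,2.5,0],"angular":[0,0,0],"hand":-1},{"translation":[0.8,2.5,0],"angular":[0,0,0],"hand":-1},{"translation":[0.6,2,0],"angular":[0,0,0],"hand":-1},{"translation":[0,0,0],"angular":[0,0,0],"hand":-1},{"translation":[0,0,0],"angular":[0,0,0],"hand":-1}]'
python3 - <<'E'
from h import *
s=r.read_state();print(s['ee_pos'],s['ft_force'],s['eef_rot'],s['joint_positions'].round(2))
snap('wrist','w29'); print(r.mark_of('wrist','cover_mark')[:2])
E
```

```text
time: 43.4
ee_pos: [0.532, 0.1891, 0.2895]
eef_rot: [0.452, 0.544, -0.453, 0.543]
ft_force: [-0.3, -0.4, -4.0]
width: 0.0247
[0.53197135 0.18905535 0.28952393] [-0.31118633 -0.4211083  -4.0255542 ] [ 0.45166833  0.54427038 -0.45292979  0.54278917] [ 0.54  0.43 -1.25  1.51  0.41  1.49 -0.53]
[{'point': [133.7, 338.0], 'confidence': 0.69}]
```

View pics/w29.png

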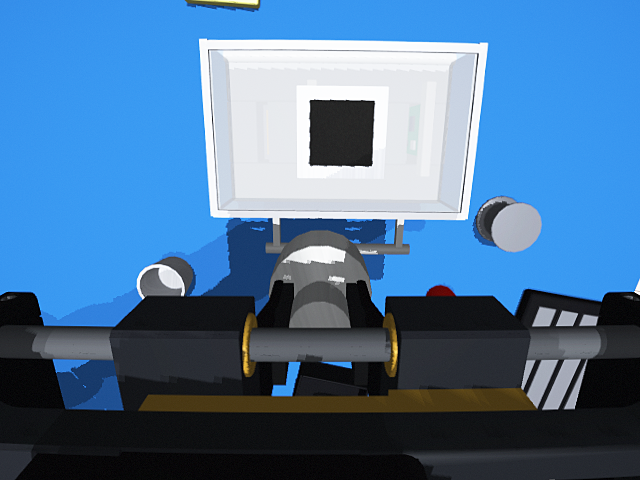

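Run:
```python
from fit import *
s=r.read_state()
print('mark',atz('wrist',(342,132.5),.124,s), 'corners', [atz('wrist',u,.124,s).round(4).tolist() for u in [(200,39),(487,43),(467,218),(209,218)]])
p=[0.5340,0.2698,0.1775]
print([T(p,(x,y,124)) for x,y in [(-105,67),(105,67),(105,-67),(-105,-67)]])
# weight in tool frame
e=s['ee_pos'];M=R.from_quat(s['eef_rot']).as_matrix()
for x,z in [(-.02,0),]: pass
im=cv2.imread('pics/w29.png')[220:400,240:400]
cv2.imwrite('pics/w29c.png',cv2.resize(im,None,fx=4,fy=3,interpolation=cv2.INTER_CUBIC))
# base lower rim far side: tool pt x= +.062, z=-26mm ; base upper x=.032
for dz in (-.003,0,.003):
    print(dz,proj('wrist',[e+M@np.array([.062,0,dz-.026]),e+M@np.array([.032,0,dz-.026])],s).round(1).tolist())
```

```text
mark [0.53534844 0.26836587 0.124     ] corners [[0.418, 0.3162, 0.124], [0.6297, 0.3524, 0.124], [0.6526, 0.2197, 0.124], [0.4386, 0.1806, 0.124]]
[[np.float64(0.41881958957836896), np.float64(0.317207521081624), 0.124], [np.float64(0.6255201098449291), np.float64(0.3542870966122763), 0.124], [np.float64(0.6491804104216311), np.float64(0.222392478918376), 0.124], [np.float64(0.4424798901550709), np.float64(0.1853129033877237), 0.124]]
-0.003 [[319.8, 226.8], [319.8, 242.5]]
0 [[319.8, 232.1], [319.8, 248.5]]
0.003 [[319.8, 237.2], [319.8, 254.4]]
```

View pics/w29c.png

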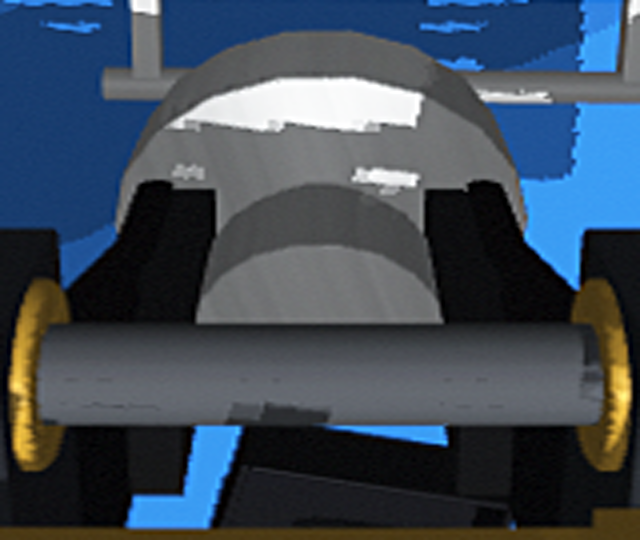

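```bash
python3 -m pendant '[{"translation":[0.1,2,0],"angular":[0,0,0],"hand":-1},{"translation":[0.1,2,0],"angular":[0,0,0],"hand":-1},{"translation":[0.1,2,-1],"angular":[0,0,0],"hand":-1},{"translation":[0,1.9,-2],"angular":[0,0,0],"hand":-1},{"translation":[0,0,-2],"angular":[0,0,0],"hand":-1},{"translation":[0,0,-2],"angular":[0,0,0],"hand":-1},{"translation":[0,0,-1.5],"angular":[0,0,0],"hand":-1},{"translation":[0,0,0],"angular":[0,0,0],"hand":-1},{"translation":[0,0,0],"angular":[0,0,0],"hand":-1}]'
python3 - <<'E'
from h import *
s=r.read_state();print(s['ee_pos'],s['ft_force'],s['torque'])
snap('wrist','w30'); snap('side','s30',(180,200,380,400),3)
E
```

```text
time: 44.4
ee_pos: [0.5362, 0.2668, 0.2064]
eef_rot: [0.453, 0.543, -0.453, 0.543]
ft_force: [-0.4, -0.8, -4.3]
width: 0.0246
[0.5362282  0.26676128 0.20644763] [-0.37990781 -0.83638489 -4.25807856] [-0.01380724 -0.11339812  0.04711103]
```

View pics/w30.png

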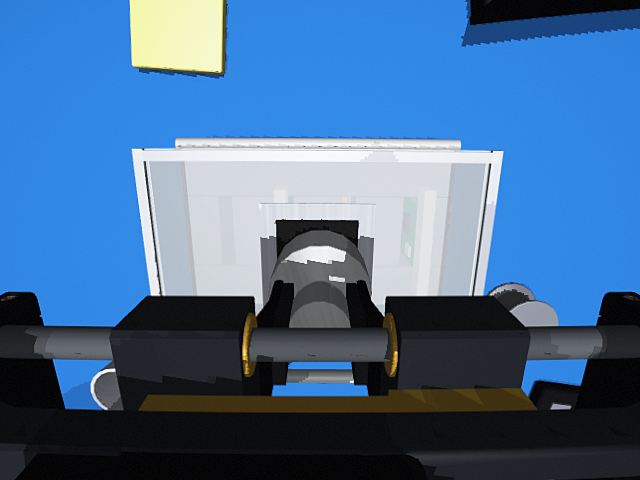

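View pics/s30.png

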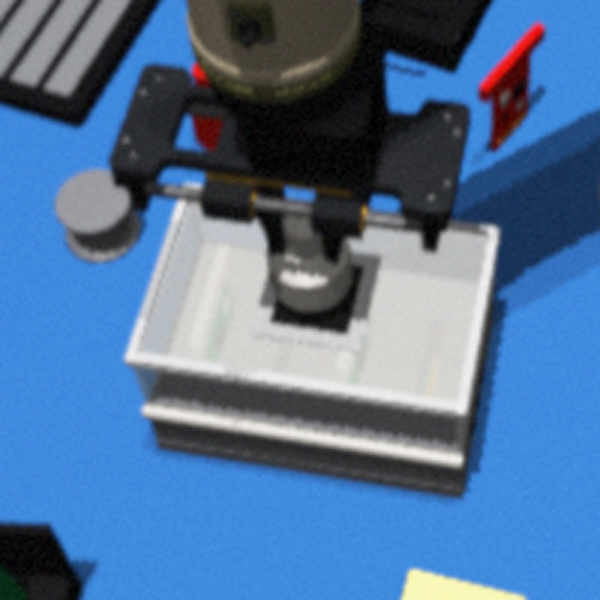

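Run:
```python
from fit import *
s=r.read_state()
u=np.array([-np.sin(.178),np.cos(.178)])
for row,d in [(220,.025),(204,.035)]:
    q=atz('wrist',(317.3,row),.124,s); print(q, 'centre', q[:2]-d*u)
```

```text
[0.52998765 0.29458618 0.124     ] centre [0.53441419 0.26998119]
[0.52823674 0.30432102 0.124     ] centre [0.53443389 0.26987403]
```

```bash
python3 -m pendant '[{"translation":[-0.15,0.2,-0.5],"angular":[0,0,0],"hand":-1},{"translation":[0,0,-0.5],"angular":[0,0,0],"hand":-1},{"translation":[0,0,-0.4],"angular":[0,0,0],"hand":-1},{"translation":[0,0,-0.3],"angular":[0,0,0],"hand":-1},{"translation":[0,0,0],"angular":[0,0,0],"hand":-1}]'; python3 -m pendant '[{"translation":[0,0,-0.2],"angular":[0,0,0],"hand":-1},{"translation":[0,0,0],"angular":[0,0,0],"hand":-1}]'
```

```text
time: 45.0
ee_pos: [0.5343, 0.2691, 0.1884]
eef_rot: [0.453, 0.543, -0.453, 0.543]
ft_force: [0.2, 0.2, -4.5]
width: 0.0247
time: 45.2
ee_pos: [0.5345, 0.2692, 0.1869]
eef_rot: [0.453, 0.543, -0.453, 0.543]
ft_force: [-0.1, -0.1, -4.6]
width: 0.0252
```

```bash
python3 -m pendant '[{"translation":[0,0,-0.1],"angular":[0,0,0],"hand":-1},{"translation":[0,0,0],"angular":[0,0,0],"hand":-1}]'; python3 -m pendant '[{"translation":[0,0,-0.1],"angular":[0,0,0],"hand":-1},{"translation":[0,0,0],"angular":[0,0,0],"hand":-1}]'
```

```text
time: 45.4
ee_pos: [0.5345, 0.2694, 0.1862]
eef_rot: [0.453, 0.543, -0.453, 0.543]
ft_force: [-0.6, -0.2, -3.4]
width: 0.0248
time: 45.6
ee_pos: [0.5348, 0.2695, 0.186]
eef_rot: [0.453, 0.543, -0.453, 0.543]
ft_force: [-1.2, -1.3, 4.8]
width: 0.0251
```

Contact. Release and retreat upward.

```bash
python3 -m pendant '[{"translation":[0,0,0],"angular":[0,0,0],"hand":-0.2},{"translation":[0,0,0],"angular":[0,0,0],"hand":0},{"translation":[0,0,0],"angular":[0,0,0],"hand":0},{"translation":[0,0,0],"angular":[0,0,0],"hand":0},{"translation":[0,0,1],"angular":[0,0,0],"hand":0},{"translation":[0,0,2],"angular":[0,0,0],"hand":0},{"translation":[0,0,3],"angular":[0,0,0],"hand":0},{"translation":[0,0,4],"angular":[0,0,0],"hand":0},{"translation":[0,-3,3],"angular":[0,0,0],"hand":0},{"translation":[0,-4,0],"angular":[0,0,0],"hand":0},{"translation":[0,-4,0],"angular":[0,0,0],"hand":0},{"translation":[0,-4,0],"angular":[0,0,0],"hand":0},{"translation":[0,0,0],"angular":[0,0,0],"hand":0},{"translation":[0,0,0],"angular":[0,0,0],"hand":0}]'
python3 - <<'E'
from h import *
s=r.read_state();print(s['ee_pos'],s['ft_force'])
snap('wrist','w31'); snap('side','s31'); snap('top','t31')
E
```

```text
time: 47.0
ee_pos: [0.5347, 0.1182, 0.3156]
eef_rot: [0.454, 0.542, -0.454, 0.543]
ft_force: [0.6, 0.9, 0.2]
width: 0.0437
[0.53470234 0.11820704 0.31560905] [0.59090549 0.88271568 0.16039422]
```

View pics/w31.png

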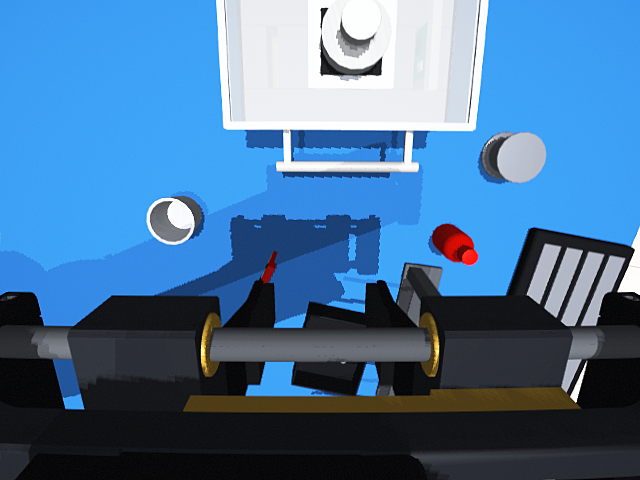

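View pics/s31.png

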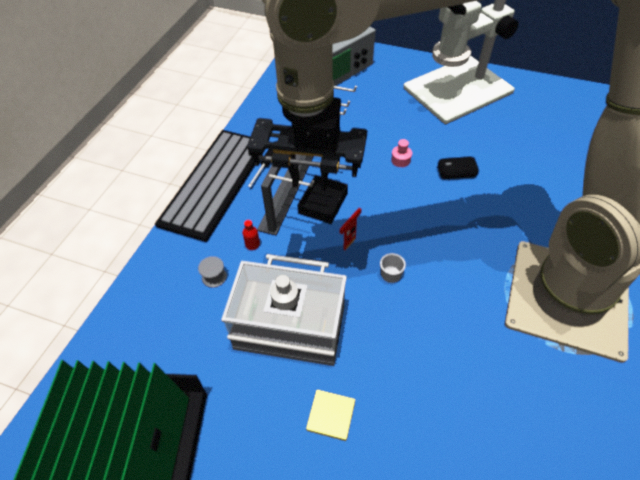

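View pics/t31.png

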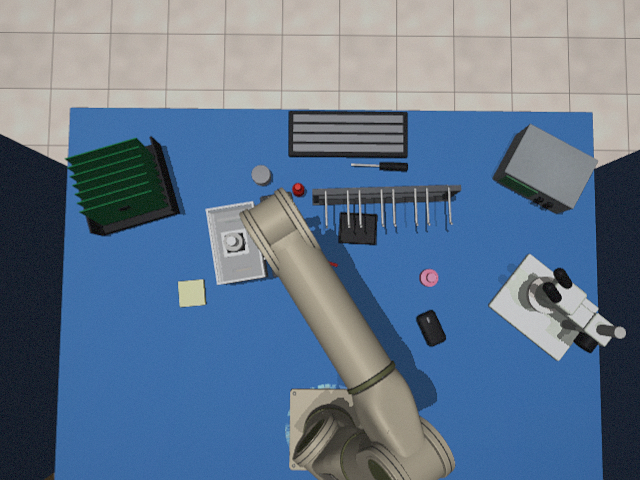

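Run:
```python
import cv2
im=cv2.imread('pics/side0.png'); im=cv2.imread('pics/s31.png')[245:365,215:355]
cv2.imwrite('pics/s31c.png',cv2.resize(im,None,fx=5,fy=5,interpolation=cv2.INTER_CUBIC))
```

```text
(no output)
```

View pics/s31c.png

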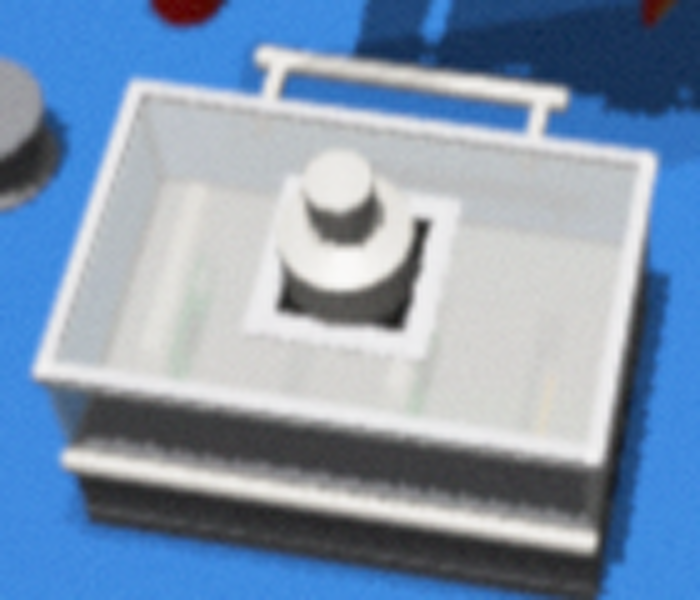

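The weight stands on the mark, covering the dark square. The cover is down, and both boards show under it at about (175,300) and (395,380) in the crop. The arm is clear of everything, so I'm handing in.

Run:
```python
from bench import r
print(r.close_job(), r.read_state()['time'])
```

```text
the job is handed in; nothing more can be done
the job is handed in; nothing more can be done
```

The job is done and handed in, at about 47 s on the robot's clock.

- **Cover opened:** I raised it by its handle to the back stop, where the force rose and the handle position matched about 1.85 rad.
- **Boards:** Two were hanging on the stand. I lowered one into slot 3 and one into slot 1. Each reached the slot floor at the expected height, with 10–14 N contact force before release. All other hooks are empty.
- **Cover closed:** I lowered it slowly onto its stop, with a 16 N reading at the end. The side camera view agreed with an angle of 0 within measurement error. During closing there was a sideways force of up to 15 N along the handle, which I relieved by shifting the gripper.
- **Weight:** It had been knocked about 3 cm aside during the run, so I found it again before gripping it. It now stands upright on the mark, and the last pictures show it within a millimetre or two of the centre.

The last pictures show the other things on the bench in place and the arm clear of everything. No check failed. The early position estimates from the different cameras disagreed by several millimetres, up to about 14 mm for one board, so I took closer views before each grasp or placing.

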